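# Close the battery bay of the copy lamp

### The job

Pick up the loose battery cover of the copy lamp, slide it up the sloping deck under the two side rails, springy tongue first, and push it fully home until the tongue clicks down behind the ledge; then let go. Push firmly but do not ram it, and leave the loupe, lens cap, lens and tripod plate where they are.

Things in the scene. Friction and masses are not known exactly. Their poses are not given: they have to be found in the camera images.
- cover_grip (a point): Loose grey battery cover, 50-85 g, flat on the table: plate 80 (x) x 64 (y) x 4 mm, front 8 mm 60 wide, 3 thick. Near its rear stands a grip rib 24 (x) x 12 (y), top 24 mm above the underside. Point: rib centre, 14 above the underside; front edge 63 ahead, rear edge 17 behind, rib's rear face 12 behind. Axes: x forward to the springy tongue, y across, z up.
- tongue_barb (a point): Centre of the rounded barb, 5 mm thick, 16 wide, under the tip of the cover's springy tongue: 78 mm ahead of cover_grip, 3.5 above the underside when relaxed. The tongue bends up about a hinge 40 mm behind (about 5 N per mm) and springs back down. Clicked home: 3.5 mm above the deck again, behind the ledge.
- bay: Battery bay on the fixed black copy lamp base (160 x 120 mm). Smooth deck rising 10 degrees. Origin on the deck, 46 mm above the table, 5 mm inside the rails. Axes: x up the slope (sliding direction), y across, z normal to deck. Home: cover_grip at (-23 to -17, 0, 14) mm here by the catch's setting, axes parallel. Bare apron x -90 to -30, then open well with cells to 34.
- bay_mouth (a point): Entry of the two side rails, on the deck's centre line, 5 mm before the bay origin; axes as bay. From here rails run 50 mm up the slope: walls at y = +-33.2 mm (1.2 play each side), lips 6 (far end 5) above the deck reaching in to y = +-29, 9.5 mm high in all; flares 14 high. The mouths flare outward and upward over the 13 mm before this point.
- interlock (a joint): Brass interlock pin, 4 mm thick, sticking 4 mm out of the left end stop towards the coming plate's front edge; 0 = free, 0.004 m = plate fully against the stops; soft spring, under 1 N. The stops and ledge sit on one stiff adjustable catch: stops at bay x = 40 mm or up to 6 mm farther, set differently each time and not measured, so feel for it. Cover home is as deep as it goes.
- rail_end (a point): Far end of the rails on the deck's centre line, bay x = 45 mm; axes as bay. The ledge, 20 wide and 6 high, is here: it starts just behind the line of the end stops with a 33 degree ramp, 9 mm long, then drops. The barb climbs it in the last 14 mm of travel, which takes up to about 20 N of push; it clicks down 1 to 3 mm before the plate meets the stops, where the force rises steeply.
- led_bar (a point): Centre of the aluminium LED bar fixed above the bay at bay x = -26, z = 68 mm; 160 long (y), 24 (x) x 14 (z); axes as bay. Its arm and post stand at bay y = 46 to 58, x -16 to 72. A hand still holding the rib meets it before the cover is home; shut fingers against the rib's rear face pass under it if tilted some 35 to 45 degrees from vertical, pointing up-slope.
- loupe_mid (a point): Bystander: black loupe, 44 mm across, 42 tall, standing; its centre.
- cap_mid (a point): Bystander: black lens cap, disc 66 mm across, 11 tall; its centre.
- lens_mid (a point): Bystander: black camera lens, 72 mm across, 67 tall, standing; its centre.
- plate_mid (a point): Bystander: aluminium tripod plate with cork, 50 x 40 x 11 mm and a stud; its centre.
Mind the look-alikes: they are no part of the job. Of the things like the part that bears cover_grip, leave any that is purple or red; of the rest the larger one is meant.

How it is judged:
On the way:
1. the cover's leading edge is under the rails, flat on the deck, tongue first, with at least 10 mm engaged (x of cover_grip in the frame of bay above -0.053 m and z of cover_grip in the frame of bay between 0.011 and 0.019 m and y of cover_grip in the frame of bay between -0.004 and 0.004 m and angle between the z axis of cover_grip and the z axis of bay, either way round below 0.1 rad and x of tongue_barb in the frame of cover_grip above 0.07 m and x of tongue_barb in the frame of bay above 0.02 m), for 0.05 s.
At the end, for the whole second after the job is handed in: Cover in the rails, flat on the deck and fully home (interlock pin pressed over 1.5 mm: within 2.5 mm of the end stops; 3.5 mm sideways), tongue forward and relaxed with its barb down behind the ledge (centre under 5.5 mm above the deck), let go (x of cover_grip in the frame of bay between -0.0255 and -0.0145 m and y of cover_grip in the frame of bay between -0.0035 and 0.0035 m and z of cover_grip in the frame of bay between 0.012 and 0.0165 m and angle between the z axis of cover_grip and the z axis of bay, either way round below 0.07 rad and x of tongue_barb in the frame of bay above 0.051 m and z of tongue_barb in the frame of bay below 0.0055 m and value of joint interlock above 0.0015 m); the robot touches nothing.
It fails at once if the cover is rammed or pressed against the lamp with more than 90 N (contact force between cover and unit above 90 N).
It fails at once if a bystander (loupe, lens cap, lens or tripod plate) is moved by more than 30 mm (distance of any of loupe_mid, cap_mid, lens_mid, plate_mid from where it was at the start of the episode above 0.03 m).
It also fails if it takes over 51 s, if anything falls off the work surface, if the arm or the gripper's body presses on something with over 40 N, if the wrist force passes 120 N, or if a joint passes its speed limit or range.

### The arm

A 6-joint arm with a two-finger parallel gripper is mounted at the origin on the work surface. World frame = base frame: x ahead of the robot, y to its left, z up, the work surface at z = 0. Lengths are in m, angles in rad, forces in N, time in s.
With the tool pointing down it reaches from about 0.35 to 0.775 m from the base axis. Payload 7.3 kg.
Tool frame: the origin (TCP) lies between the finger pads; the fingertips stand robot.tcp_to_tips ahead of it and the grasp point (between the pads) lies 2 mm behind it (robot.tcp_to_tips is the distance from the TCP to the fingertips, in m); y points along the fingers, x is the direction in which the jaws open and shut, and the axes are right-handed (so a half turn about y gives the same grasp; the last joint's range is limited). The gripper opens to 92 mm and grips with 3 to 60 N. Pads are 19 mm wide; open, the fingers measure 130 mm over their backs; the gripper's body (75 mm by 190 mm) begins 47 mm behind the grasp point.
Start: joints at [-1.367, 0.342, 1.524, -0, 1.275, -0.146], TCP at [0.18, -0.493, 0.244] pointing down, gripper open.
Joint ranges: [-2.53, 2.53], [-0.77, 2.02], [0.04, 2.7], [-1, 4.14], [0.28, 2.66], [-3.11, 3.11]. Speed limits (rad/s): [2.57, 2.57, 3.14, 3.14, 3.14, 3.14].

### API

Orientations are given as [roll, pitch, yaw] about the fixed x, y, z axes, in that order (R = Rz(yaw) Ry(pitch) Rx(roll)).
In Python, from cell import status, read_camera, get_calibration, robot gives the robot as it stands.
- The arm moves only by the shell command python3 -m creep 'ROWS' [FORCE]. ROWS is JSON, a list of rows, each an object of numbers: "dx", "dy", "dz": the shift along the tool's x, y, z in m; "rx", "ry", "rz": the turn, a rotation vector about the tool's x, y, z in rad; "gripper": the opening, from 0 (shut) to 1 (fully open). A call has 1 to 20 rows; each row is the pose to reach, as a shift and turn from the pose commanded when the call began, along the tool's axes at that moment; what a row does not reach only later rows make up. A row lasts 1/8 s, in which the tool goes at most 62.5 mm and 10.7 degrees, less where a joint would pass 70% of its speed; a pose out of reach is approached as far as the arm can. A call with a gripper value outside its range is refused whole. The fingers move at their own pace and stop on an object; FORCE is the grip in N (left out, the last holds). Time passes only in rows, so rows that repeat a pose let the fingers close. It gives the time, the measured TCP pose, the force and the opening at its end, in the units of the state.
- status.observe(): the state, without advancing time (a new reading comes with each control period).
- read_camera(name): name is "scene" or "top"; returns (picture, depth): 480x640x3 uint8, red, green, blue; 480x640 float32, m along the optical axis (not along the pixel's ray), 0 where there is no reading.
- get_calibration(name): a dict with "fx", "fy", "cx", "cy" (pixels), "xyz" and "rotation" of the camera in the world. Camera axes: x right, y down, z forward; pixel columns grow to the right and rows downward; lengths in m; the calibration is good to about 2 mm. A picture is of the moment at which its call begins. get_calibration takes no time and is no camera call.
- robot.hand_in(): hands the job in, once; it reports no verdict.
The state is a dict: "time": time; "qpos": joint angles; "qvel": joint speeds; "joint_efforts": joint torques, N m; "tool_pos": TCP position; "tool_rot": TCP orientation; "contact_force": force on the tool from outside, world axes, zero at the start; "torque": the same for the moment, N m; "opening": finger opening in m.
Only numpy, scipy, OpenCV 4.12 (cv2) and the standard library are available. Lean on these libraries where they do the work, as an engineer would, in place of code of your own. Each camera call takes 0.05 s, during which the arm holds its last target.

## Working session

There is one attempt and no reset: what is moved stays moved. The work goes in short steps, Python scripts to look and compute and a shell command to move; the robot and the scene stay as the last step left them, time stands still between calls to the robot, and variables do not carry over. Pictures are saved under pics/ and viewed, and the job is handed in when it is done.

```bash
ls; mkdir -p pics; python3 - <<'E'
from cell import status, read_camera, get_calibration, robot
import cv2,numpy as np
print(status.observe()); print(robot.tcp_to_tips)
for n in ("scene","top"):
    p,d=read_camera(n); cv2.imwrite(f"pics/{n}0.png",p[:,:,::-1]); np.savez(f"{n}0.npz",p=p,d=d)
    print(n,get_calibration(n))
E
```

```text
pics
{'time': 0.0, 'qpos': array([-1.36701901e+00,  3.42709119e-01,  1.52500232e+00, -3.05858827e-05,
        1.27538479e+00, -1.46013936e-01]), 'qvel': array([ 0.00050695, -0.00160586, -0.00021204, -0.00060869, -0.00144405,
        0.00102699]), 'joint_efforts': array([-4.17937583e-03, -4.31251431e+01, -2.44222945e+01,  7.14008510e-02,
        5.59939002e-02, -9.72220278e-05]), 'tool_pos': array([ 0.1798479 , -0.4928376 ,  0.24305713]), 'tool_rot': array([-1.57060650e+00,  1.49183074e-03, -1.22099601e+00]), 'contact_force': array([-2.46765964e-04, -7.80223386e-01, -4.24622934e-01]), 'torque': array([0.01499896, 0.00167199, 0.00782107]), 'opening': 0.09216341192497464}
0.017
scene {'fx': 494.2334727060932, 'fy': 494.2334727060932, 'cx': 316.48606875101365, 'cy': 239.73063005111015, 'xyz': array([0.94912111, 0.72357987, 0.88967122]), 'rotation': array([-2.29478943, -0.00578266,  2.62093678])}
top {'fx': 459.2002708396533, 'fy': 459.2002708396533, 'cx': 326.4107712388822, 'cy': 241.12446781355055, 'xyz': array([ 0.38005168, -0.05921329,  1.21205594]), 'rotation': array([-3.03248108,  0.00343079, -1.55601094])}
```

View pics/scene0.png

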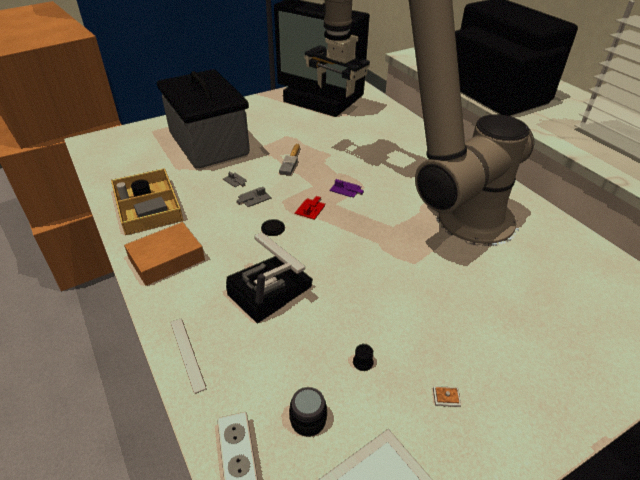

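View pics/top0.png

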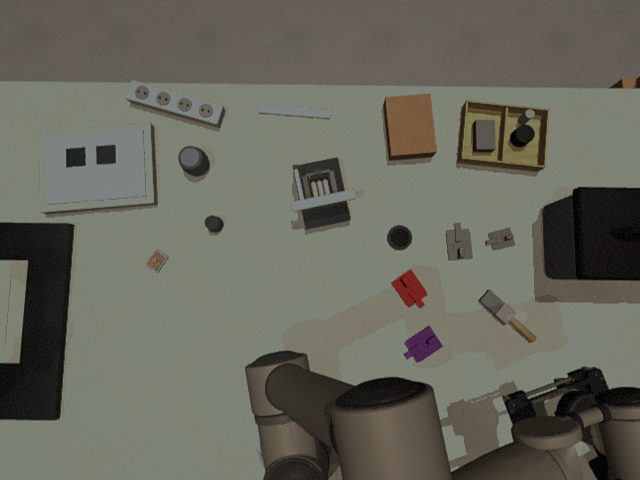

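Candidates in top view: grey (459,242), smaller grey (500,238), red (410,289), purple (423,344). The larger grey at (459,242) fits, so I'll confirm it in a crop.

```bash
python3 - <<'E'
import cv2,numpy as np
p=cv2.imread("pics/top0.png")
a=cv2.resize(p[210:270,430:525],None,fx=8,fy=8,interpolation=cv2.INTER_CUBIC)
cv2.imwrite("pics/c1.png",cv2.convertScaleAbs(a,alpha=1.5))
a=cv2.resize(p[150:235,280:365],None,fx=7,fy=7,interpolation=cv2.INTER_CUBIC)
cv2.imwrite("pics/c2.png",cv2.convertScaleAbs(a,alpha=2))
p=cv2.imread("pics/scene0.png")
a=cv2.resize(p[220:325,215:320],None,fx=5.7,fy=5.7,interpolation=cv2.INTER_CUBIC)
cv2.imwrite("pics/c3.png",cv2.convertScaleAbs(a,alpha=2))
E
```

```text
(no output)
```

View pics/c1.png

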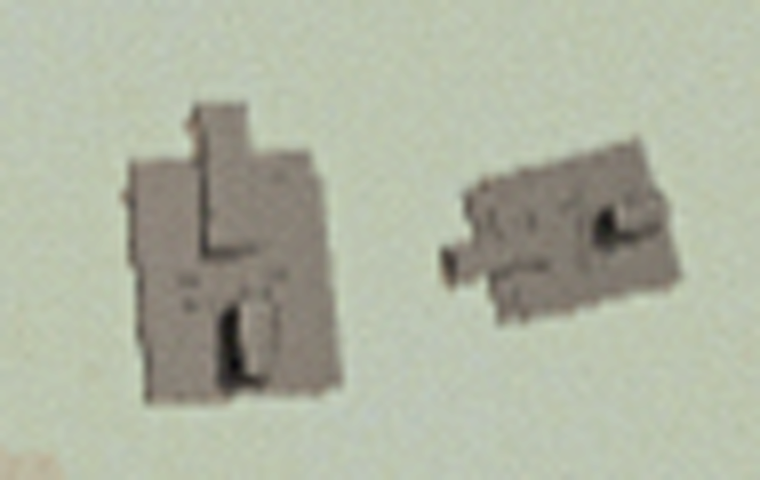

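View pics/c2.png

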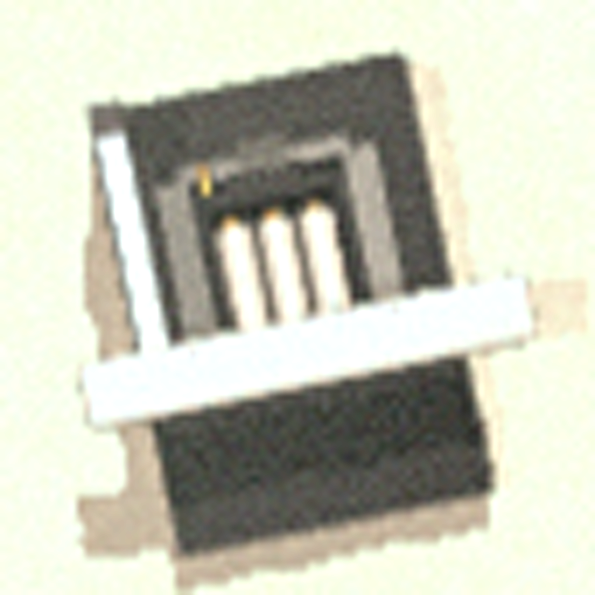

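View pics/c3.png

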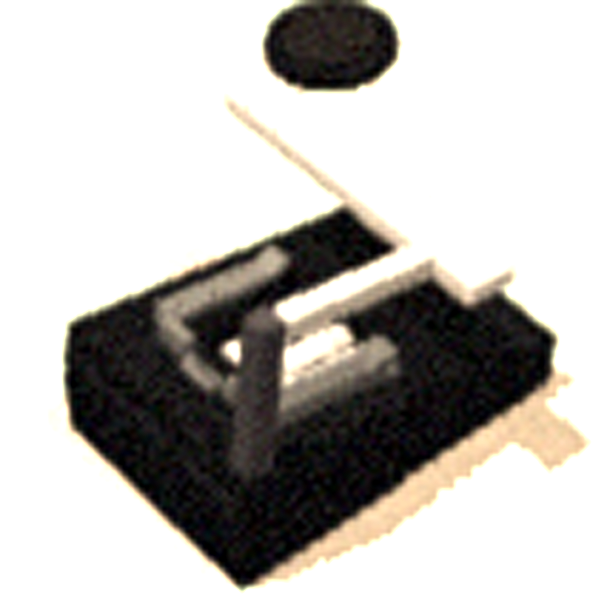

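Top crop: the larger grey cover is at c.(459,242), with its tongue pointing image-up (457,224) and rib at (462,252). The lamp's mouth faces image-down, with the post on its left. Next I'll measure poses.

```bash
cat > h.py <<'E'
import numpy as np,cv2
from scipy.spatial.transform import Rotation as Rn
from cell import status, read_camera, get_calibration, robot
def cam(n):
    c=get_calibration(n); return c,Rn.from_euler('xyz',c['rotation']).as_matrix(),np.array(c['xyz'])
def ray(n,uv,z):
    c,R,t=cam(n); uv=np.atleast_2d(uv).astype(float)
    d=np.c_[(uv[:,0]-c['cx'])/c['fx'],(uv[:,1]-c['cy'])/c['fy'],np.ones(len(uv))]@R.T
    return t+d*((z-t[2])/d[:,2])[:,None]
def cloud(n,d):
    c,R,t=cam(n); v,u=np.mgrid[:480,:640]
    P=np.stack([(u-c['cx'])/c['fx']*d,(v-c['cy'])/c['fy']*d,d],-1)@R.T+t
    P[d<=0]=np.nan; return P
def proj(n,P):
    c,R,t=cam(n); q=(np.atleast_2d(P)-t)@R
    return np.c_[q[:,0]/q[:,2]*c['fx']+c['cx'],q[:,1]/q[:,2]*c['fy']+c['cy']]
E
python3 - <<'E'
from h import *
T=np.load('top0.npz');P=cloud('top',T['d']);p=T['p'].astype(int)
# table check
z=P[...,2]; print('table',np.nanmedian(z[215:230,380:420]),np.nanstd(z[215:230,370:390]), np.nanmedian(z[240:250,260:280]))
S=np.load('scene0.npz');Q=cloud('scene',S['d'])
print('table scene',np.nanmedian(Q[340:360,280:320,2]),np.nanstd(Q[340:360,280:320,2]))
# cover mask
sub=p[210:270,430:480]; 
m=np.zeros((480,640),bool); m[210:270,430:482]=(sub.sum(2)<sub[:5].sum(2).mean()*0.8)
ys,xs=np.nonzero(m); print(len(ys))
print('cover z',np.nanmedian(z[m]), np.nanmax(z[m]))
# lamp region
for r in range(150,236,5): print(r,' '.join('%4.0f'%(1000*z[r,c]) for c in range(284,362,4)))
E
```

```text
table -0.0008168643643264861 0.002334199618509398 -0.001366355350496451
table scene 0.0016757092453505429 0.0016436183659020744Traceback (most recent call last):
  File "<stdin>", line 9, in <module>
ValueError: could not broadcast input array from shape (60,50) into shape (60,52)
```

```bash
python3 - <<'E'
from h import *
from scipy.optimize import minimize
T=np.load('top0.npz');P=cloud('top',T['d']);p=T['p'].astype(float);z=P[...,2]
x0,x1,y0,y1=435,482,215,268
g=p[y0:y1,x0:x1].sum(2); bg=np.median(g[:5]); fg=np.median(g[25:35,15:30]); f=np.clip((g-bg)/(fg-bg),0,1.0)
# model points rel cover_grip at z=4mm top (front part 3): plate x -17..63, y+-32, front 8mm: +-30; tongue to ~80.5, y+-8
poly=np.array([[-17,-32],[55,-32],[55,-30],[63,-30],[63,-8],[81,-8],[81,8],[63,8],[63,30],[55,30],[55,32],[-17,32]])/1000.
S=16
def render(q):
    c,s=np.cos(q[2]),np.sin(q[2]); W=poly@np.array([[c,s],[-s,c]])+q[:2]
    im=np.zeros(((y1-y0)*S,(x1-x0)*S),np.uint8)
    for h in (0.0,0.0035):
        uv=proj('top',np.c_[W,np.full(len(W),h)])
        pts=((uv-[x0,y0]+.5)*S-.5)
        cv2.fillPoly(im,[np.round(pts*16).astype(np.int32)],255,shift=4)
    return cv2.resize(im,(x1-x0,y1-y0),interpolation=cv2.INTER_AREA)/255.
ctr=ray('top',[461,252],.004)[0]; print(ctr)
best=None
for yaw in (-.1,0,.1):
  r=minimize(lambda q:((render(q)-f)**2).sum(),[ctr[0],ctr[1],yaw],method='Nelder-Mead',options=dict(initial_simplex=[[ctr[0],ctr[1],yaw],[ctr[0]+.008,ctr[1],yaw],[ctr[0],ctr[1]+.008,yaw],[ctr[0],ctr[1],yaw+.15]],xatol=1e-5))
  print(r.x,r.fun)
# depth check and bar
print('cover depth z',np.nanmedian(z[235:255,450:470]))
for r in range(152,236,4): print(r,' '.join('%4.0f'%(1000*z[r,c]) for c in range(284,364,4)))
q=r.x
o=np.concatenate([f,render(q)],1); cv2.imwrite('pics/fit.png',cv2.resize((o*255).astype(np.uint8),None,fx=7,fy=7,interpolation=0))
E
```

```text
[ 0.48858174 -0.40841976  0.004     ]
[ 0.48661261 -0.40478755  0.08148144] 11.40281280644189
[ 0.48648227 -0.4047556   0.08350432] 11.37566876457624
[ 0.48672088 -0.40463911  0.08188026] 11.627655254197204
cover depth z 0.0038854365532905444
152   -4   -0    1   -2   -1    2   -1   -4   -2   -3    3   -1   -1   -1   -4    1   -1   -3   -0   -1
156   -0    0    0    0    2    0   -2   -3   -5   -4   -3   -1    2    3    3   -4   -3    0    1    1
160   -5    2    1    0   -0   -2   -4   -4    4    0   46   57   56   53    1   -1   -2   -4   -2   -0
164   -4    2   -2    3    4   46   62   56   56   56   55   55   53   57    1   -4   -3   -4   -1   -1
168   -1    3   -0  127   53   56   53   58   56   52   53   54   55   55    1   -3    0    2   -3   -2
172    1   -1   -1  125   52   57   57   53   58   55   63   56   61   55   50   -4   -2    0   -1   -6
176   -1   -3    1  123   51   53  nan   56   54   53   52   48   59   52   49   -2    1   -3   -5   -2
180   -2    0    1  125   49   60   50   33   33   34   39   46   56   46   48   -1    1   -2    1   -3
184   -3    1    5   49  
[... 749 characters left out ...]
37   34   39   36   35   34   36   37   31   -0    1   -3
216   -0   -6   -3    1    2   33   34   38   30   28   33   32   35   30   33   36   28    2   -4   -2
220   -3   -4    1    0   -2   32   30   35   36   29   34   30   30   28   35   31   34    2    2   -3
224   -4   -1   -1   -0   -5   -1   37   31   29   31   34   33   28    0    2    0   -3   -4    0    3
228   -2   -2   -0   -4    2   -4   30   35    2   -2   -5    1    1    2   -3    2   -6    1    2   -3
232   -2   -1   -6   -4   -1   -3    2    2   -2    2    1   -4   -2   -3   -3    1   -2   -6    2   -0Traceback (most recent call last):
  File "<stdin>", line 25, in <module>
AttributeError: 'int' object has no attribute 'x'
```

```bash
cat > bay.py <<'E'
from h import *
from scipy.optimize import minimize
def bayT(q): # x,y,yaw -> R,t
    R=Rn.from_euler('ZY',[q[2],-np.radians(10)]).as_matrix(); return R,np.array([q[0],q[1],.046])
def fitbar(n,p,box,q0,S=16,veto=None,dz=0.):
    x0,x1,y0,y1=box
    g=p[y0:y1,x0:x1].astype(float).sum(2)
    R,t=bayT(q0)
    def hull(q,S):
        R,t=bayT(q)
        C=np.array([[a,b,c] for a in(-.038,-.014) for b in(-.08,.08) for c in(.061,.075)])
        uv=proj(n,C@R.T+t+[0,0,dz]); h=cv2.convexHull(uv.astype(np.float32))[:,0]
        return h
    def render(q):
        h=hull(q,S); im=np.zeros(((y1-y0)*S,(x1-x0)*S),np.uint8)
        cv2.fillPoly(im,[np.round(((h-[x0,y0]+.5)*S-.5)*16).astype(np.int32)],255,shift=4)
        return cv2.resize(im,(x1-x0,y1-y0),interpolation=cv2.INTER_AREA)/255.
    return g,render
E
python3 - <<'E'
from bay import *
p=np.load('top0.npz')['p']
box=(284,364,182,218); x0,x1,y0,y1=box
g,render=fitbar('top',p,box,None)
ch=p[y0:y1,x0:x1].astype(int)
print(ch[22,5:70:6]);print(ch[5,70],ch[33,40])
E
```

```text
Traceback (most recent call last):
  File "bay.py", line 8, in fitbar
    R,t=bayT(q0)
        ~~~~^^^^
  File "bay.py", line 4, in bayT
    R=Rn.from_euler('ZY',[q[2],-np.radians(10)]).as_matrix(); return R,np.array([q[0],q[1],.046])
                          ~^^^
TypeError: 'NoneType' object is not subscriptable
```

```bash
sed -i '/R,t=bayT(q0)$/d' bay.py; python3 - <<'E'
from bay import *
for n,box,ref in (('top',(280,368,182,218),(.58,0)),('scene',(225,325,225,285),None)):
    D=np.load(n+'0.npz'); p=D['p']; z=cloud(n,D['d'])[...,2]
    x0,x1,y0,y1=box
    m=np.nan_to_num(z[y0:y1,x0:x1])>.098
    g,render=fitbar(n,p,box,None)
    if n=='top':
        q0=np.array([.59,-.05,.2]); c=ray('top',[324,200],.113)[0]; q0[:2]=[c[0]+.037,c[1]]
    best=None
    w=np.ones(m.shape)
    for it in range(3):
        r=minimize(lambda q:(w*(render(q)-m)**2).sum(),q0,method='Nelder-Mead',options=dict(initial_simplex=[q0,q0+[.006,0,0],q0+[0,.006,0],q0+[0,0,.06]],xatol=1e-5)); q0=r.x
        # veto arm zone
        R,t=bayT(q0); A=np.array([[a,b,c] for a in(-.0135,.08) for b in(.043,.061) for c in(.05,.085)])@R.T+t
        im=np.zeros((480,640),np.uint8); cv2.fillPoly(im,[np.round(cv2.convexHull(proj(n,A).astype(np.float32))).astype(np.int32)],1)
        w=1.-im[y0:y1,x0:x1]
    print(n,q0,r.fun)
    o=np.concatenate([m*w,render(q0)],0); cv2.imwrite(f'pics/bf_{n}.png',cv2.resize((o*255).astype(np.uint8),None,fx=6,fy=6,interpolation=0))
    if n=='top': qt=q0
# overlay model on top
v={}
for n in('top','scene'):
    p=np.load(n+'0.npz')['p'][:,:,::-1]
    x0,x1,y0,y1=(280,366,150,236) if n=='top' else (215,320,220,325)
    k=7 if n=='top' else 5.7
    a=cv2.convertScaleAbs(cv2.resize(p[y0:y1,x0:x1],None,fx=k,fy=k,interpolation=cv2.INTER_CUBIC),alpha=2)
    R,t=bayT(qt)
    def L(pts,col):
        uv=(proj(n,np.array(pts)/1000@R.T+t)-[x0,y0]+.5)*k; cv2.polylines(a,[np.round(uv).astype(np.int32)],False,col,1)
    for s in(1,-1):
        L([[-5,s*29,9.5],[45,s*29,9.5]],(0,0,255)); L([[-5,s*33.2,9.5],[45,s*33.2,9.5]],(0,0,255))
    L([[-30,-30,0],[-30,30,0]],(255,0,0)); L([[-90,-30,0],[-90,30,0]],(255,0,0)); L([[-38,-80,75],[-38,80,75],[-14,80,75],[-14,-80,75],[-38,-80,75]],(0,160,0)); L([[34,-30,0],[34,30,0]],(255,0,0))
    cv2.imwrite(f'pics/ov_{n}.png',a)
E
```

```text
top [ 0.63787074 -0.03668667  0.22251269] 15.040630526720491
scene [ 0.64063943 -0.04022985  0.20870707] 54.4641291810842
```

View pics/ov_top.png

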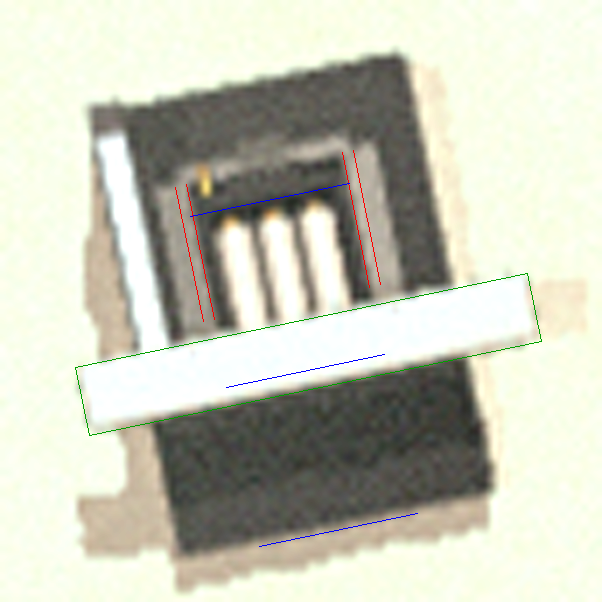

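View pics/ov_scene.png

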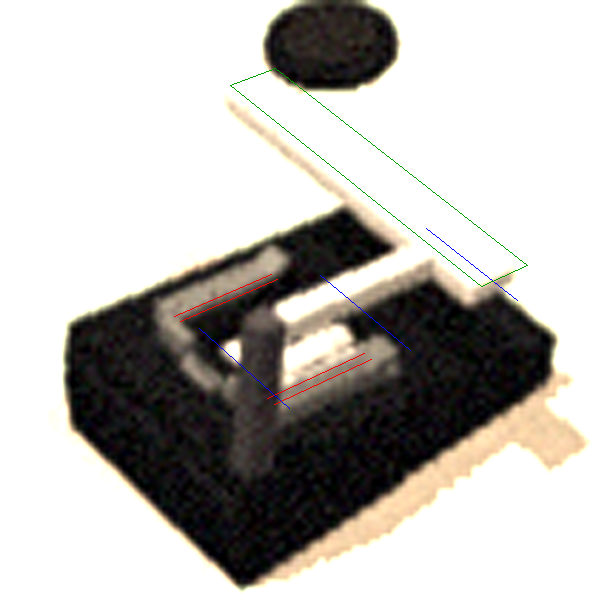

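View pics/bf_top.png

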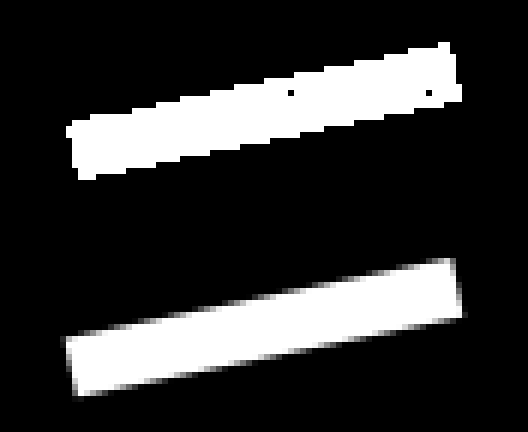

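```bash
python3 - <<'E'
from h import *
D=np.load('top0.npz');p=D['p'];d=D['d']
a=cv2.resize(p[150:235,280:365,::-1],None,fx=7,fy=7,interpolation=0)
cv2.imwrite("pics/c4.png",cv2.convertScaleAbs(a,alpha=1.2))
print(p[198,345:364].tolist());print((1000*cloud('top',d)[198,345:364,2]).round())
print(p[206,286:300].tolist());print((1000*cloud('top',d)[206,286:300,2]).round())
E
```

```text
[[128, 133, 127], [125, 131, 125], [127, 133, 126], [126, 130, 122], [123, 125, 117], [123, 124, 117], [117, 119, 113], [114, 119, 109], [110, 111, 100], [111, 105, 95], [119, 117, 107], [117, 118, 104], [125, 127, 111], [127, 127, 113], [126, 126, 112], [123, 130, 118], [125, 132, 118], [125, 130, 115], [124, 129, 114]]
[110. 114. 111. 110. 113. 113. 108. 114. 112. 111. 111. 109.  -0.  -2.
   0.  -0.  -4.  -1.  -2.]
[[127, 133, 120], [125, 131, 119], [126, 131, 121], [126, 131, 121], [124, 131, 119], [116, 120, 108], [125, 125, 116], [126, 132, 132], [128, 134, 135], [126, 132, 133], [128, 134, 133], [127, 132, 132], [126, 132, 133], [125, 132, 132]]
[ -1.  -3.  -3.   3.   0.  -2. 113. 118. 114. 110. 114. 114. 116. 114.]
```

View pics/c4.png

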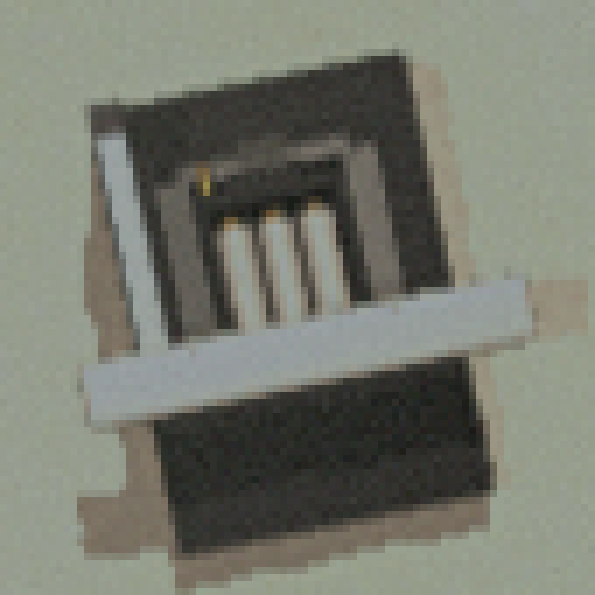

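```bash
python3 - <<'E'
from bay import *
q=[0.63787,-0.03669,0.2225]
R,t=bayT(q)
def tobay(cu,zb): # crop pixel with bay-plane height zb
    uv=np.array(cu)/7-.5+[280,150]
    c,Rc,tc=cam('top'); d=Rc@np.array([(uv[0]-c['cx'])/c['fx'],(uv[1]-c['cy'])/c['fy'],1]); 
    n=R[:,2]; s=(zb-n@(tc-t))/(n@d); return (R.T@(tc+s*d-t)*1000).round(1)
for nm,cu,z in [('frontL',(178,552),0),('frontR',(493,491),0),('backL',(92,107),0),('backR',(405,52),0),
 ('barBL',(92,427),.07),('barBR',(533,339),.07),('barTL',(84,366),.075),('barTR',(524,278),.075),
 ('railLin',(204,250),.0095),('railLout',(173,250),.0095),('railRin',(366,250),.0095),('railRout',(396,250),.0095),
 ('railLtop',(160,188),.0095),('railRtop',(375,140),.0095),('railRtopin',(345,150),.0095),('railLtopin',(192,186),.0095),('pin',(205,185),.003),
 ('armL',(97,135),.07),('armR',(125,130),.07),('armLb',(140,350),.07),('armRb',(168,345),.07)]:
    print(nm,tobay(cu,z/1000 if z>1 else z))
E
```

```text
frontL [-86.2  59.9  -0. ]
frontR [-87.9 -59.2   0. ]
backL [80.3 57.   0. ]
backR [ 76.9 -59.9   0. ]
barBL [-35.4  78.7  70. ]
barBR [-36.7 -78.   70. ]
barTL [-14.3  76.8  75. ]
barTR [-15.5 -78.7  75. ]
railLin [20.3 27.6  9.5]
railLout [22.6 38.7  9.5]
railRin [  8.3 -30.5   9.5]
railRout [  6.1 -41.3   9.5]
railLtop [45.6 38.6  9.5]
railRtop [ 46.8 -41.9   9.5]
railRtopin [ 45.5 -30.4   9.5]
railLtopin [43.9 27.1  9.5]
pin [43.8 22.3  3. ]
armL [62.9 56.  70. ]
armR [62.6 46.2 70. ]
armLb [-12.6  56.8  70. ]
armRb [-12.9  47.   70. ]
```

Fitted poses: the top overlay's bar and rails agree within about 1 mm after a -1 mm y and -0.011 rad correction. Now I'll plan a grasp tilted 35° relative to the cover normal.

```bash
cat > plan.py <<'E'
from h import *
BO=np.array([.6381,-.0377,.046]); BR=Rn.from_euler('ZY',[.211,-np.radians(10)])
CO=np.array([.4865,-.4048,0]); CR=Rn.from_euler('Z',[.083])
CR=Rn.from_euler('z',.083)
def tool(F,phi): # F frame rotation (x fwd,z up); tool x=-Fy, tool y = fwd-down at phi from -z
    s,c=np.sin(np.radians(phi)),np.cos(np.radians(phi))
    M=np.array([[0,-1,0],[s,0,-c],[c,0,s]]).T
    return F*Rn.from_matrix(M)
def cur():
    s=status.observe(); return s,Rn.from_euler('xyz',s['tool_rot']),np.array(s['tool_pos'])
def go(Rt,pt,lab=''):
    s,R,p=cur(); d=R.inv().apply(pt-p); r=(R.inv()*Rt).as_rotvec()
    print(lab,'d',d.round(4),'r',r.round(3),'rows>=%.1f'%max(np.linalg.norm(d)/.0625,np.linalg.norm(r)/.1867))
E
python3 - <<'E'
from plan import *
Rt=tool(CR,35); g=CO+CR.apply([-.0057,0,.025]); a=Rt.as_matrix()[:,1]
print(np.linalg.det(Rt.as_matrix()))
go(Rt,g-.08*a,'pre'); go(Rt,g,'grasp'); print(g-.08*a,g)
E
```

```text
1.0000000000000007
pre d [0.0089 0.1526 0.2685] r [ 0.607  0.258 -0.083] rows>=4.9
grasp d [0.0211 0.2182 0.3127] r [ 0.607  0.258 -0.083] rows>=6.1
[ 0.43509147 -0.40907673  0.09053216] [ 0.48081962 -0.40527256  0.025     ]
```

```bash
python3 -m creep '[{"dx":0.002,"dy":0.03,"dz":0.054,"rx":0.12,"ry":0.052,"rz":-0.017,"gripper":0.55},{"dx":0.004,"dy":0.06,"dz":0.107,"rx":0.243,"ry":0.103,"rz":-0.033,"gripper":0.55},{"dx":0.005,"dy":0.09,"dz":0.161,"rx":0.364,"ry":0.155,"rz":-0.05,"gripper":0.55},{"dx":0.007,"dy":0.12,"dz":0.215,"rx":0.486,"ry":0.206,"rz":-0.066,"gripper":0.55},{"dx":0.009,"dy":0.1526,"dz":0.2685,"rx":0.607,"ry":0.258,"rz":-0.083,"gripper":0.55},{"dx":0.009,"dy":0.1526,"dz":0.2685,"rx":0.607,"ry":0.258,"rz":-0.083,"gripper":0.55},{"dx":0.009,"dy":0.1526,"dz":0.2685,"rx":0.607,"ry":0.258,"rz":-0.083,"gripper":0.55},{"dx":0.009,"dy":0.1526,"dz":0.2685,"rx":0.607,"ry":0.258,"rz":-0.083,"gripper":0.55}]' 30
python3 - <<'E'
from plan import *
Rt=tool(CR,35); g=CO+CR.apply([-.0057,0,.025]); go(Rt,g)
for n in('top','scene'):
    p,d=read_camera(n); x=(400,520,190,300) if n=='top' else (200,330,140,240)
    cv2.imwrite(f'pics/{n}1.png',cv2.convertScaleAbs(cv2.resize(p[x[2]:x[3],x[0]:x[1],::-1],None,fx=6,fy=5.4 if n=='top' else 6),alpha=1.4))
E
```

```text
time: 1.1
tool_pos: [0.435, -0.4111, 0.0925]
tool_rot: [-0.96, -0.005, -1.488]
contact_force: [-0.6, -0.4, -0.1]
opening: 0.0504
 d [-0.0023  0.0818 -0.0009] r [-0.     0.003  0.004] rows>=1.3
```

View pics/top1.png

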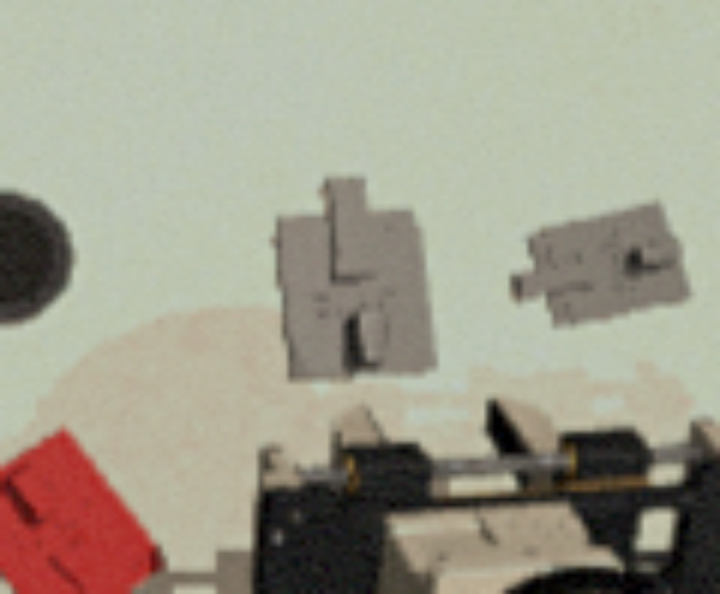

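View pics/scene1.png

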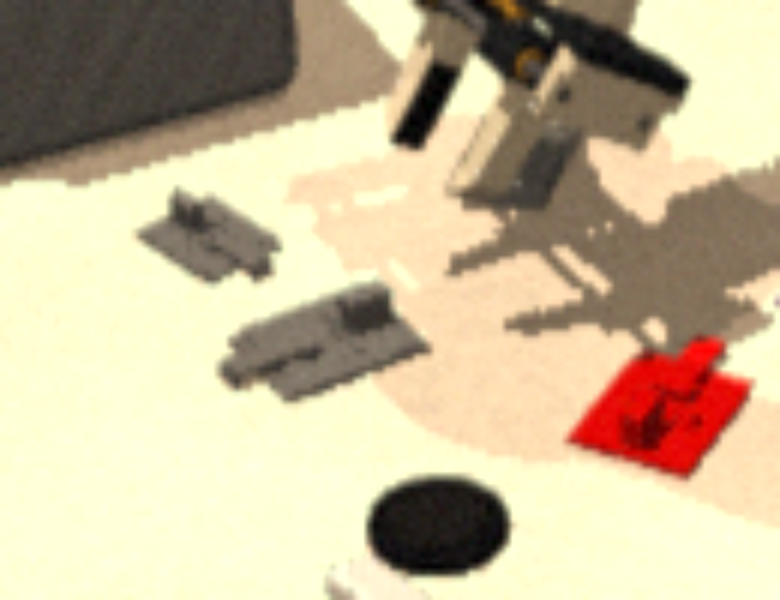

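Hand tilted behind the larger grey cover (rib at crop 372,335), jaws straddling its line. I'll descend along the tool and close.

```bash
python3 -m creep '[{"dx":-0.001,"dy":0.025,"dz":0},{"dx":-0.002,"dy":0.05,"dz":-0.001},{"dx":-0.002,"dy":0.07,"dz":-0.001},{"dx":-0.002,"dy":0.08,"dz":-0.001},{"dx":-0.002,"dy":0.08,"dz":-0.001},{"dx":-0.002,"dy":0.08,"dz":-0.001}]' 30
python3 - <<'E'
from plan import *
Rt=tool(CR,35); g=CO+CR.apply([-.0057,0,.025]); go(Rt,g)
for n in('top','scene'):
    p,d=read_camera(n); x=(410,510,200,290) if n=='top' else (220,320,150,230)
    cv2.imwrite(f'pics/{n}2.png',cv2.convertScaleAbs(cv2.resize(p[x[2]:x[3],x[0]:x[1],::-1],None,fx=7,fy=6.6 if n=='top' else 7),alpha=1.4))
E
```

```text
d [-0.0021  0.0817 -0.0009] r [-0.     0.002  0.004] rows>=1.3invalid input at $[0]: expected keys dx, dy, dz, rx, ry, rz, gripper
```

View pics/top2.png

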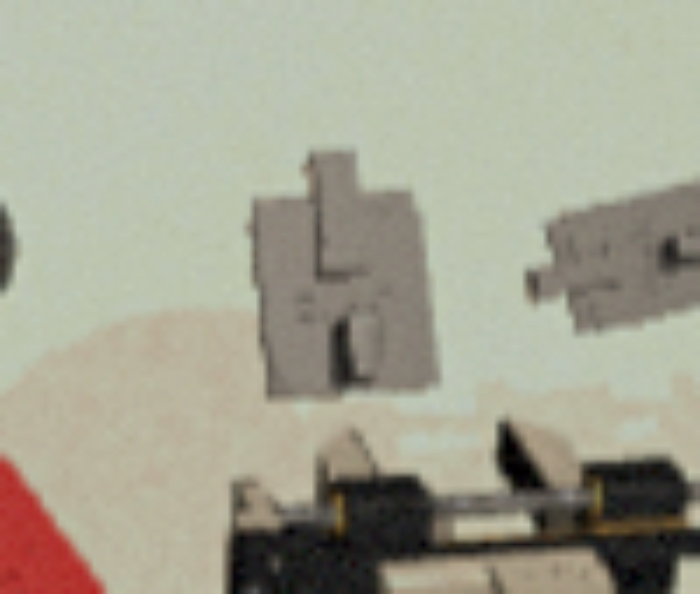

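View pics/scene2.png

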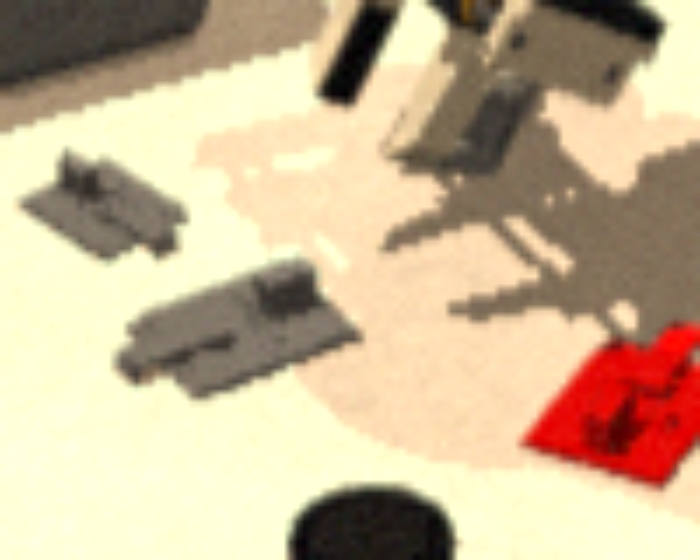

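All seven keys are needed per row; the arm did not move. Repeating with full rows.

```bash
python3 -m creep '[{"dx":-0.001,"dy":0.025,"dz":0,"rx":0,"ry":0,"rz":0,"gripper":0.55},{"dx":-0.002,"dy":0.05,"dz":-0.001,"rx":0,"ry":0,"rz":0,"gripper":0.55},{"dx":-0.002,"dy":0.07,"dz":-0.001,"rx":0,"ry":0,"rz":0.003,"gripper":0.55},{"dx":-0.002,"dy":0.081,"dz":-0.001,"rx":0,"ry":0,"rz":0.004,"gripper":0.55},{"dx":-0.002,"dy":0.081,"dz":-0.001,"rx":0,"ry":0,"rz":0.004,"gripper":0.55},{"dx":-0.002,"dy":0.081,"dz":-0.001,"rx":0,"ry":0,"rz":0.004,"gripper":0.55}]' 30
python3 - <<'E'
from plan import *
Rt=tool(CR,35); g=CO+CR.apply([-.0057,0,.025]); go(Rt,g)
for n in('top','scene'):
    p,d=read_camera(n); x=(410,510,200,290) if n=='top' else (220,320,150,230)
    cv2.imwrite(f'pics/{n}3.png',cv2.convertScaleAbs(cv2.resize(p[x[2]:x[3],x[0]:x[1],::-1],None,fx=7,fy=6.6 if n=='top' else 7),alpha=1.4))
E
```

```text
time: 2.05
tool_pos: [0.4805, -0.4043, 0.0246]
tool_rot: [-0.96, 0.001, -1.486]
contact_force: [-0.4, 0.9, 0.7]
opening: 0.0505
 d [ 0.001  -0.0002  0.0004] r [-0.     0.001 -0.002] rows>=0.0
```

View pics/top3.png

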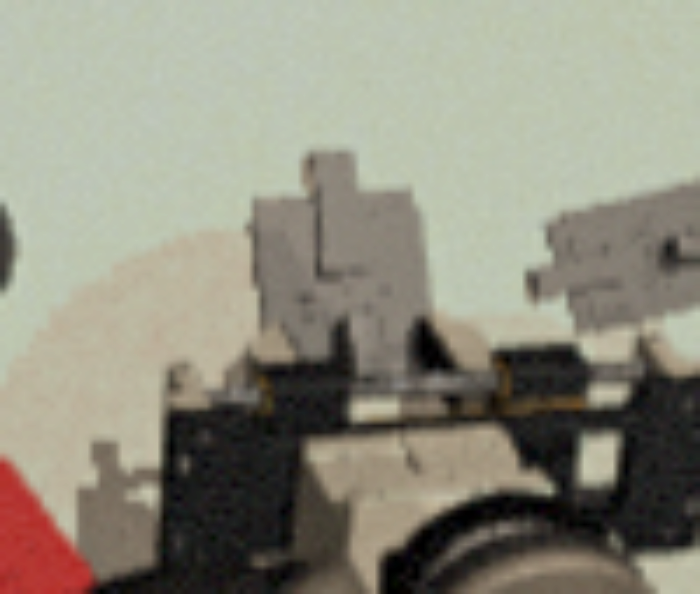

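View pics/scene3.png

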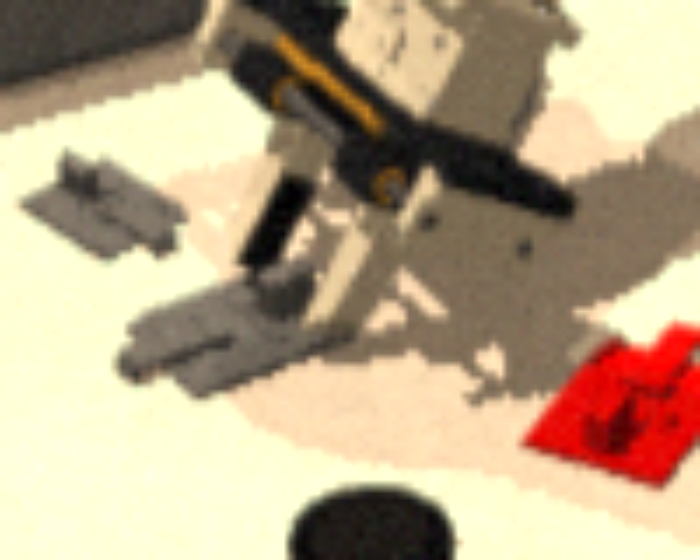

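Fingers straddle the rib (scene crop 280,290). Close.

```bash
python3 -m creep '[{"dx":0,"dy":0,"dz":0,"rx":0,"ry":0,"rz":0,"gripper":0},{"dx":0,"dy":0,"dz":0,"rx":0,"ry":0,"rz":0,"gripper":0},{"dx":0,"dy":0,"dz":0,"rx":0,"ry":0,"rz":0,"gripper":0},{"dx":0,"dy":0,"dz":0,"rx":0,"ry":0,"rz":0,"gripper":0},{"dx":0,"dy":0,"dz":0,"rx":0,"ry":0,"rz":0,"gripper":0},{"dx":0,"dy":0,"dz":0,"rx":0,"ry":0,"rz":0,"gripper":0}]' 40
python3 - <<'E'
from plan import *
s,R,p=cur(); print(p,R.as_euler('xyz'),s['contact_force'],s['opening'])
# up 0.12 world z, in tool axes
print(R.inv().apply([0,0,.13]).round(4))
E
```

```text
time: 2.9
tool_pos: [0.4806, -0.4041, 0.0243]
tool_rot: [-0.96, 0.002, -1.486]
contact_force: [-0.6, -0.1, 1.4]
opening: 0.0112
[ 0.48060765 -0.40409855  0.02425956] [-0.95983576  0.00151206 -1.48566253] [-0.60160241 -0.0574149   1.36644024] 0.011242649539264637
[-0.0002 -0.1065  0.0746]
```

```bash
python3 -m creep '[{"dx":0,"dy":-0.025,"dz":0.017,"rx":0,"ry":0,"rz":0,"gripper":0},{"dx":0,"dy":-0.06,"dz":0.042,"rx":0,"ry":0,"rz":0,"gripper":0},{"dx":0,"dy":-0.0985,"dz":0.069,"rx":0,"ry":0,"rz":0,"gripper":0},{"dx":0,"dy":-0.123,"dz":0.086,"rx":0,"ry":0,"rz":0,"gripper":0}]' 40
python3 - <<'E'
from plan import *
s,R,p=cur(); print(p,s['contact_force'],s['opening'])
Rt=tool(BR,35)
def tcp(x,y,z): return BO+BR.apply(np.array([x-5.9,y,z+14+10.3])/1000) # grip x, underside z
go(Rt,tcp(-150,0,40),'A'); print(tcp(-150,0,40))
p,d=read_camera('scene'); cv2.imwrite('pics/s4.png',cv2.convertScaleAbs(cv2.resize(p[80:240,200:360,::-1],None,fx=3.7,fy=3.7),alpha=1.4))
E
```

```text
time: 3.4
tool_pos: [0.4806, -0.4044, 0.1765]
tool_rot: [-0.959, -0.0, -1.485]
contact_force: [-0.4, -1.1, -1.0]
opening: 0.0117
[ 0.48059998 -0.40442976  0.1764605 ] [-0.37078795 -1.11182804 -0.9894995 ] 0.011731999376669465
A d [-0.3313  0.0913 -0.0337] r [ 0.174 -0.096  0.081] rows>=5.5
[ 0.47705555 -0.0721938   0.08225139]
```

View pics/s4.png

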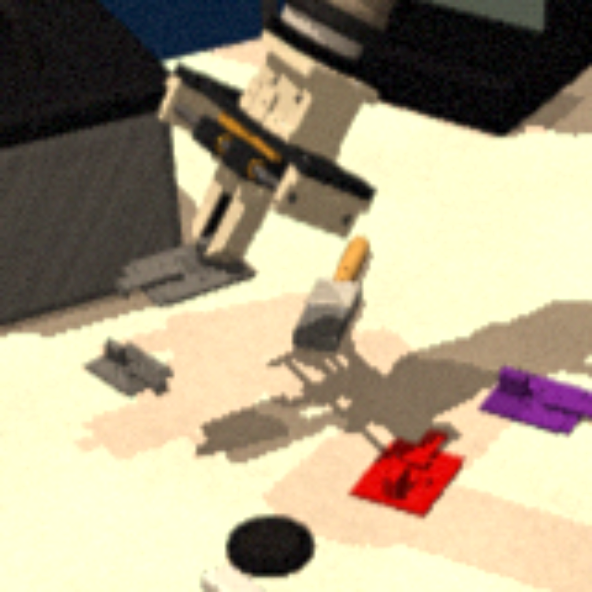

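Cover is held level. Move to in front of the bay.

```bash
python3 -m creep '[{"dx":-0.03,"dy":0,"dz":0,"rx":0.017,"ry":-0.01,"rz":0.008,"gripper":0},{"dx":-0.085,"dy":0,"dz":-0.006,"rx":0.045,"ry":-0.025,"rz":0.021,"gripper":0},{"dx":-0.14,"dy":0.01,"dz":-0.012,"rx":0.075,"ry":-0.041,"rz":0.035,"gripper":0},{"dx":-0.195,"dy":0.03,"dz":-0.018,"rx":0.105,"ry":-0.057,"rz":0.048,"gripper":0},{"dx":-0.25,"dy":0.055,"dz":-0.025,"rx":0.135,"ry":-0.074,"rz":0.062,"gripper":0},{"dx":-0.3,"dy":0.08,"dz":-0.03,"rx":0.16,"ry":-0.087,"rz":0.074,"gripper":0},{"dx":-0.325,"dy":0.09,"dz":-0.0335,"rx":0.174,"ry":-0.096,"rz":0.081,"gripper":0},{"dx":-0.331,"dy":0.091,"dz":-0.0335,"rx":0.174,"ry":-0.096,"rz":0.081,"gripper":0},{"dx":-0.331,"dy":0.091,"dz":-0.0335,"rx":0.174,"ry":-0.096,"rz":0.081,"gripper":0}]' 40
cat >> plan.py <<'E'
def tcp(x,y,z): return BO+BR.apply(np.array([x-5.9,y,z+14+10.3])/1000)
def est():
    s,R,p=cur(); q=BR.inv().apply(p-BO)*1000+[5.9,0,-24.3]
    print('cover est x,y,underside',q.round(1),'rot err',(tool(BR,35).inv()*R).as_rotvec().round(3),'F bay',BR.inv().apply(s['contact_force']).round(1),'open',round(s['opening'],4),'t',s['time'])
E
python3 - <<'E'
from plan import *
est(); Rt=tool(BR,35)
go(Rt,tcp(-150,0,40),'A');go(Rt,tcp(-105,0,10),'B')
P={n:read_camera(n) for n in('top','scene')}
for n in P:
    p,d=P[n]; np.savez(n+'5.npz',p=p,d=d); x=(280,380,150,250) if n=='top' else (190,350,200,320)
    k=6 if n=='top' else 5
    cv2.imwrite(f'pics/{n}5.png',cv2.convertScaleAbs(cv2.resize(p[x[2]:x[3],x[0]:x[1],::-1],None,fx=k,fy=k),alpha=1.5))
E
```

```text
time: 4.58
tool_pos: [0.4772, -0.0724, 0.0811]
tool_rot: [-0.786, 0.002, -1.36]
contact_force: [0.1, -0.0, -1.3]
opening: 0.0116
cover est x,y,underside [-150.1   -0.2   38.8] rot err [-0.     0.001  0.001] F bay [-0.1 -0.  -1.3] open 0.0116 t 4.575
A d [-0.0002 -0.0009  0.0007] r [ 0.    -0.001 -0.001] rows>=0.0
B d [-0.0002  0.0495  0.0204] r [ 0.    -0.001 -0.001] rows>=0.9
```

View pics/top5.png

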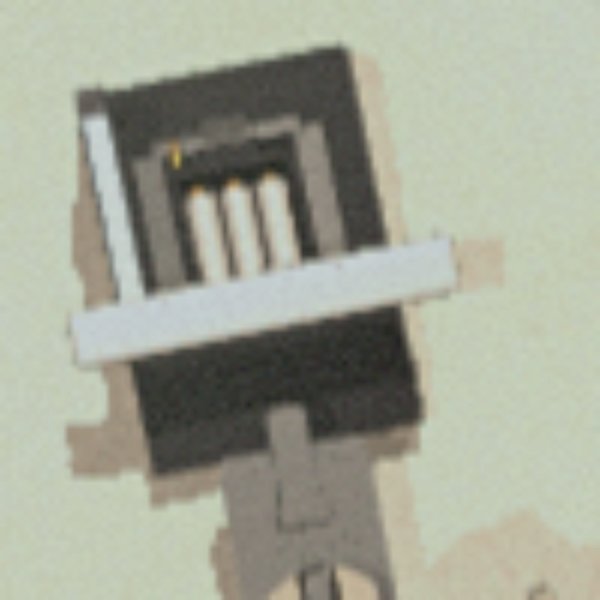

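View pics/scene5.png

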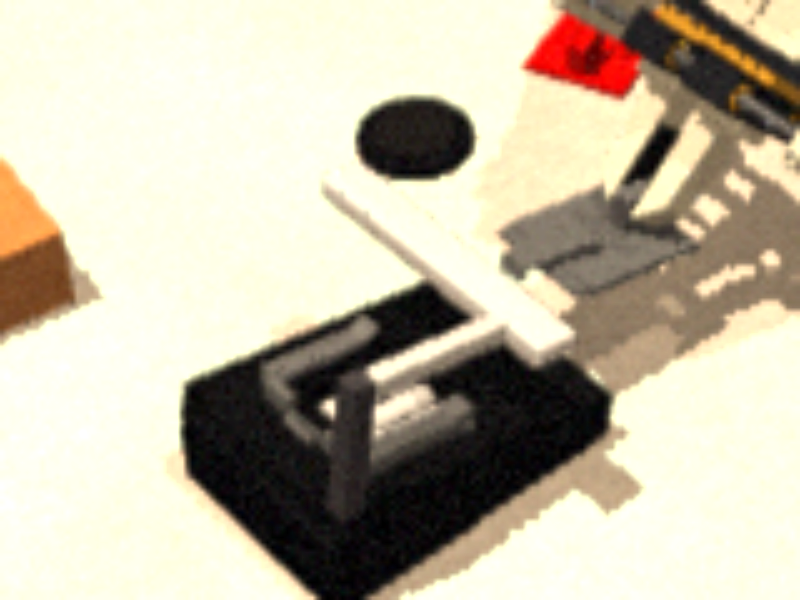

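```bash
python3 - <<'E'
from plan import *
s,R,p=cur(); F=R*tool(Rn.identity(),35).inv()
org=p-F.apply(np.array([-5.9,0,10.3])/1000) # cover grip
D=np.load('top5.npz')['p']
a=cv2.convertScaleAbs(cv2.resize(D[205:250,300:360,::-1],None,fx=12,fy=12,interpolation=cv2.INTER_CUBIC),alpha=1.6)
poly=np.array([[-17,-32],[55,-32],[55,-30],[63,-30],[63,-8],[81,-8],[81,8],[63,8],[63,30],[55,30],[55,32],[-17,32]])/1000.
uv=proj('top',org+F.apply(np.c_[poly,np.full(len(poly),-.0105)]))
cv2.polylines(a,[np.round((uv-[300,205]+.5)*12-.5).astype(np.int32)],True,(0,0,255),1)
cv2.imwrite('pics/ov5.png',a)
E
```

```text
(no output)
```

View pics/ov5.png

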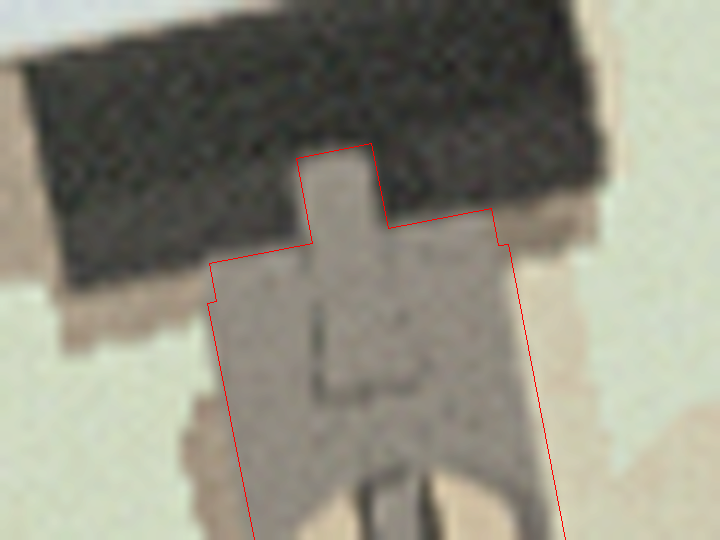

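Prediction and image agree within about 0.5 px. Advance to x=-105, z=10, then to x=-85, z=3.

```bash
python3 - <<'E'
from plan import *
Rt=tool(BR,35); go(Rt,tcp(-85,0,3),'C')
E
python3 -m creep '[{"dx":0,"dy":0.025,"dz":0.01,"rx":0,"ry":0,"rz":0,"gripper":0},{"dx":0,"dy":0.0495,"dz":0.0204,"rx":0,"ry":0,"rz":0,"gripper":0},{"dx":0,"dy":0.058,"dz":0.0272,"rx":0,"ry":0,"rz":0,"gripper":0},{"dx":0,"dy":0.0665,"dz":0.034,"rx":0,"ry":0,"rz":0,"gripper":0},{"dx":0,"dy":0.0665,"dz":0.034,"rx":0,"ry":0,"rz":0,"gripper":0},{"dx":0,"dy":0.0665,"dz":0.034,"rx":0,"ry":0,"rz":0,"gripper":0}]' 40
python3 - <<'E'
from plan import *
est(); Rt=tool(BR,35); s,R,p=cur()
print('bay x 1mm in tool',R.inv().apply(BR.apply([1,0,0])).round(3),'bay y',R.inv().apply(BR.apply([0,1,0])).round(3),'bay z',R.inv().apply(BR.apply([0,0,1])).round(3))
go(Rt,tcp(-85,0,3))
p,d=read_camera('scene')
cv2.imwrite('pics/s6.png',cv2.convertScaleAbs(cv2.resize(p[200:320,200:350,::-1],None,fx=5,fy=5),alpha=1.8))
E
```

```text
C d [-0.0014  0.067   0.0321] r [-0.001 -0.001  0.001] rows>=1.2
time: 5.42
tool_pos: [0.546, -0.0574, 0.0582]
tool_rot: [-0.786, 0.002, -1.36]
contact_force: [-0.3, -0.1, -1.1]
opening: 0.0118
cover est x,y,underside [-84.7   0.    4.1] rot err [-0.     0.002  0.001] F bay [-0.5 -0.  -1. ] open 0.0118 t 5.425
bay x 1mm in tool [-0.001  0.573  0.819] bay y [-1.     0.001 -0.002] bay z [-0.002 -0.819  0.573]
 d [ 0.      0.0008 -0.0009] r [ 0.    -0.002 -0.001] rows>=0.0
```

View pics/s6.png

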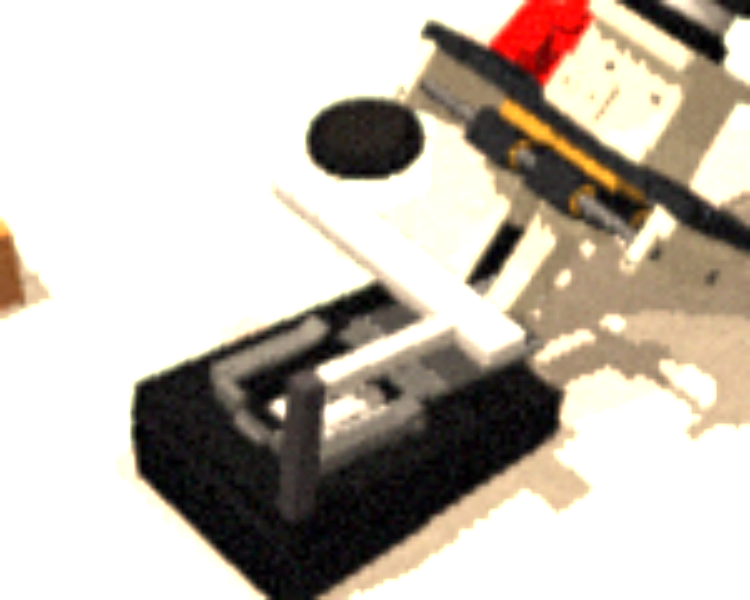

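Cover's front edge lies centred before the mouth. Lower gently onto the deck.

```bash
python3 -m creep '[{"dx":0,"dy":0.0016,"dz":-0.0012,"rx":0,"ry":0,"rz":0,"gripper":0},{"dx":0,"dy":0.0025,"dz":-0.0017,"rx":0,"ry":0,"rz":0,"gripper":0},{"dx":0,"dy":0.0025,"dz":-0.0017,"rx":0,"ry":0,"rz":0,"gripper":0}]' 40
python3 -c "from plan import *; est()"
python3 -m creep '[{"dx":0,"dy":0.0008,"dz":-0.0006,"rx":0,"ry":0,"rz":0,"gripper":0},{"dx":0,"dy":0.0008,"dz":-0.0006,"rx":0,"ry":0,"rz":0,"gripper":0}]' 40
python3 -c "from plan import *; est()"
```

```text
time: 5.85
tool_pos: [0.5469, -0.0572, 0.055]
tool_rot: [-0.786, 0.002, -1.36]
contact_force: [-0.5, -0.5, -1.7]
opening: 0.0115
cover est x,y,underside [-84.4   0.1   0.7] rot err [-0.     0.002  0.001] F bay [-0.9 -0.4 -1.5] open 0.0115 t 5.85
time: 6.1
tool_pos: [0.5472, -0.0572, 0.0541]
tool_rot: [-0.785, 0.002, -1.36]
contact_force: [0.1, -0.1, -1.6]
opening: 0.0115
cover est x,y,underside [-84.2   0.   -0.2] rot err [0.    0.002 0.001] F bay [-0.2 -0.1 -1.6] open 0.0115 t 6.1
```

```bash
python3 -m creep '[{"dx":0,"dy":0.0008,"dz":-0.0006,"rx":0,"ry":0,"rz":0,"gripper":0},{"dx":0,"dy":0.0008,"dz":-0.0006,"rx":0,"ry":0,"rz":0,"gripper":0}]' 40
python3 -c "from plan import *; est()"
python3 -m creep '[{"dx":0,"dy":0.0008,"dz":-0.0006,"rx":0,"ry":0,"rz":0,"gripper":0},{"dx":0,"dy":0.0008,"dz":-0.0006,"rx":0,"ry":0,"rz":0,"gripper":0}]' 40
python3 -c "from plan import *; est()"
```

```text
time: 6.35
tool_pos: [0.5478, -0.0571, 0.0541]
tool_rot: [-0.783, 0.002, -1.36]
contact_force: [-2.5, -0.1, 6.3]
opening: 0.0115
cover est x,y,underside [-83.6  -0.   -0.3] rot err [0.002 0.001 0.001] F bay [-1.3  0.4  6.6] open 0.0115 t 6.35
time: 6.6
tool_pos: [0.5484, -0.057, 0.0541]
tool_rot: [-0.78, 0.001, -1.36]
contact_force: [-6.1, -0.8, 14.4]
opening: 0.0116
cover est x,y,underside [-83.   -0.1  -0.4] rot err [0.005 0.001 0.001] F bay [-3.5  0.5 15.3] open 0.0116 t 6.6
```

Contact at underside -0.3 mm. Ease off to a few N and slide in.

```bash
python3 -m creep '[{"dx":0,"dy":-0.0013,"dz":0.0009,"rx":0,"ry":0,"rz":0,"gripper":0},{"dx":0,"dy":0.001,"dz":0.0042,"rx":0,"ry":0,"rz":0,"gripper":0},{"dx":0,"dy":0.0033,"dz":0.0075,"rx":0,"ry":0,"rz":0,"gripper":0},{"dx":0,"dy":0.0056,"dz":0.0107,"rx":0,"ry":0,"rz":0,"gripper":0},{"dx":0,"dy":0.0056,"dz":0.0107,"rx":0,"ry":0,"rz":0,"gripper":0}]' 40
python3 -c "from plan import *; est()"
```

```text
time: 7.22
tool_pos: [0.5595, -0.0546, 0.0562]
tool_rot: [-0.784, 0.001, -1.36]
contact_force: [-0.6, 0.1, 3.9]
opening: 0.0119
cover est x,y,underside [-71.5  -0.1  -0.3] rot err [0.001 0.001 0.001] F bay [0.1 0.2 3.9] open 0.0119 t 7.225
```

Pressing 4 N, with no drag. Continue 10 mm into the mouth, then 12 more.

```bash
python3 -m creep '[{"dx":0,"dy":0.0019,"dz":0.0027,"rx":0,"ry":0,"rz":0,"gripper":0},{"dx":0,"dy":0.0038,"dz":0.0055,"rx":0,"ry":0,"rz":0,"gripper":0},{"dx":0,"dy":0.0057,"dz":0.0082,"rx":0,"ry":0,"rz":0,"gripper":0},{"dx":0,"dy":0.0057,"dz":0.0082,"rx":0,"ry":0,"rz":0,"gripper":0}]' 40
python3 -c "from plan import *; est()"
python3 -m creep '[{"dx":0,"dy":0.0012,"dz":0.0016,"rx":0,"ry":0,"rz":0,"gripper":0},{"dx":0,"dy":0.0023,"dz":0.0033,"rx":0,"ry":0,"rz":0,"gripper":0},{"dx":0,"dy":0.0034,"dz":0.0049,"rx":0,"ry":0,"rz":0,"gripper":0},{"dx":0,"dy":0.0034,"dz":0.0049,"rx":0,"ry":0,"rz":0,"gripper":0}]' 40
python3 - <<'E'
from plan import *
est()
for n in('top','scene'):
    p,d=read_camera(n); x=(280,380,150,250) if n=='top' else (200,320,220,320)
    cv2.imwrite(f'pics/{n}7.png',cv2.convertScaleAbs(cv2.resize(p[x[2]:x[3],x[0]:x[1],::-1],None,fx=6,fy=6),alpha=2.2))
E
```

```text
time: 7.72
tool_pos: [0.5688, -0.0526, 0.0578]
tool_rot: [-0.784, 0.002, -1.36]
contact_force: [0.3, -0.4, 3.5]
opening: 0.012
cover est x,y,underside [-61.9  -0.   -0.3] rot err [0.001 0.001 0.001] F bay [ 0.9 -0.4  3.4] open 0.012 t 7.725
time: 8.22
tool_pos: [0.5742, -0.0514, 0.0588]
tool_rot: [-0.785, 0.002, -1.36]
contact_force: [-1.3, -0.2, 5.5]
opening: 0.0114
cover est x,y,underside [-56.2   0.   -0.3] rot err [0.001 0.001 0.001] F bay [-0.3  0.   5.6] open 0.0114 t 8.225
```

View pics/top7.png

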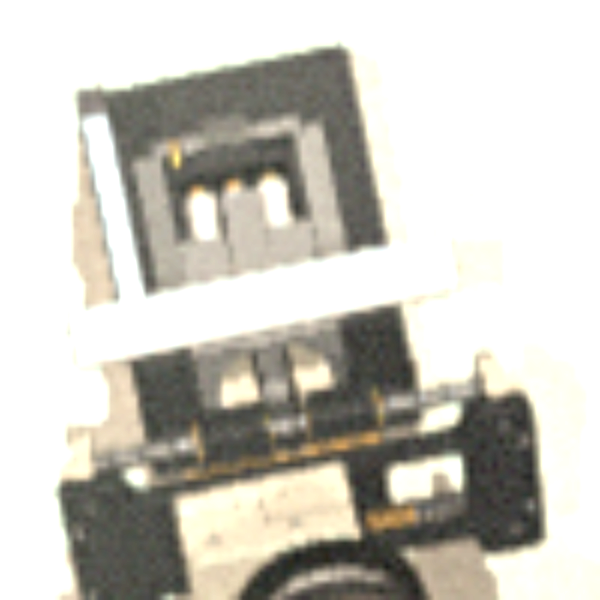

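View pics/scene7.png

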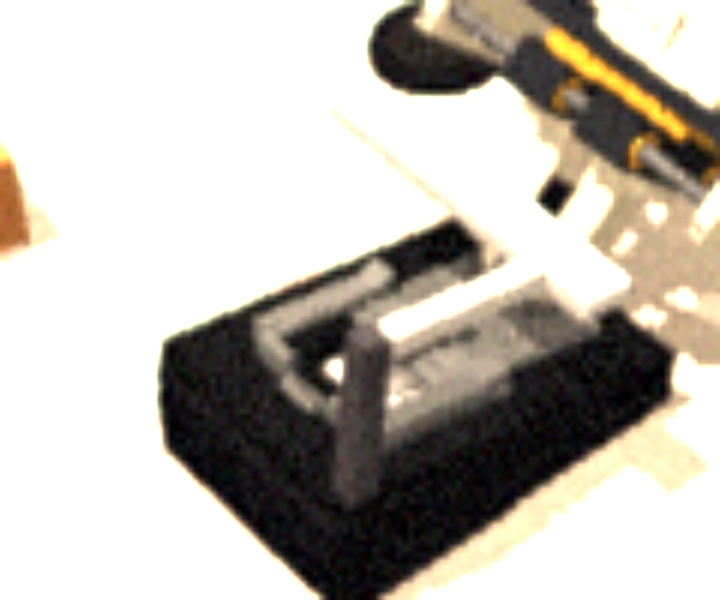

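The cover's front is in under both rails (top crop, plate between rails, front edge ~y 245). Push to x≈-48 still gripped, body clear of the bar.

```bash
python3 -m creep '[{"dx":0,"dy":0.0012,"dz":0.0016,"rx":0,"ry":0,"rz":0,"gripper":0},{"dx":0,"dy":0.0023,"dz":0.0033,"rx":0,"ry":0,"rz":0,"gripper":0},{"dx":0,"dy":0.0034,"dz":0.0049,"rx":0,"ry":0,"rz":0,"gripper":0},{"dx":0,"dy":0.0046,"dz":0.0066,"rx":0,"ry":0,"rz":0,"gripper":0},{"dx":0,"dy":0.0046,"dz":0.0066,"rx":0,"ry":0,"rz":0,"gripper":0}]' 40
python3 -c "from plan import *; est()"
```

```text
time: 8.95
tool_pos: [0.582, -0.0498, 0.0602]
tool_rot: [-0.785, 0.002, -1.36]
contact_force: [-0.7, -0.3, 4.4]
opening: 0.0115
cover est x,y,underside [-48.1  -0.1  -0.3] rot err [0.001 0.002 0.001] F bay [-0.  -0.2  4.5] open 0.0115 t 8.95
```

```bash
python3 -m creep '[{"dx":0,"dy":-0.0004,"dz":0.0003,"rx":0,"ry":0,"rz":0,"gripper":0},{"dx":0,"dy":-0.0004,"dz":0.0003,"rx":0,"ry":0,"rz":0,"gripper":0.2},{"dx":0,"dy":-0.0004,"dz":0.0003,"rx":0,"ry":0,"rz":0,"gripper":0.4},{"dx":0,"dy":-0.0004,"dz":0.0003,"rx":0,"ry":0,"rz":0,"gripper":0.4},{"dx":0,"dy":-0.0004,"dz":0.0003,"rx":0,"ry":0,"rz":0,"gripper":0.4}]' 40
python3 - <<'E'
from plan import *
est()
for n in('top','scene'):
    p,d=read_camera(n); x=(280,380,150,250) if n=='top' else (200,320,220,320)
    cv2.imwrite(f'pics/{n}8.png',cv2.convertScaleAbs(cv2.resize(p[x[2]:x[3],x[0]:x[1],::-1],None,fx=6,fy=6),alpha=1.8))
E
```

```text
time: 9.57
tool_pos: [0.5816, -0.0498, 0.0604]
tool_rot: [-0.786, 0.002, -1.36]
contact_force: [0.6, 0.5, -0.3]
opening: 0.0365
cover est x,y,underside [-48.5   0.   -0.1] rot err [-0.     0.002  0.001] F bay [ 0.6  0.3 -0.4] open 0.0365 t 9.575
```

View pics/top8.png

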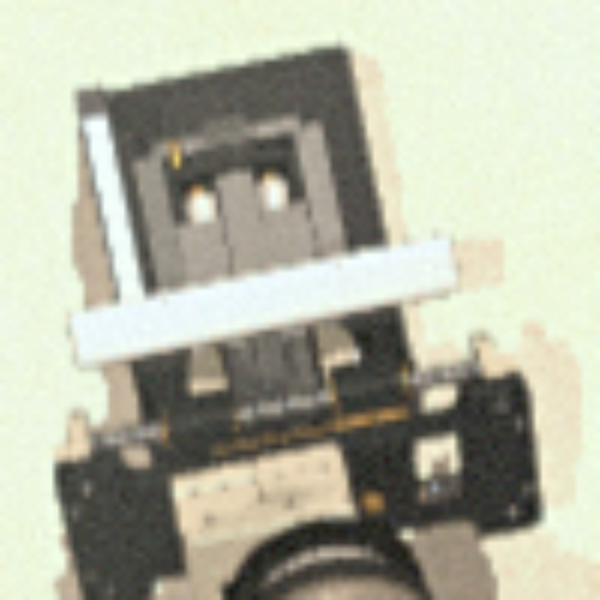

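View pics/scene8.png

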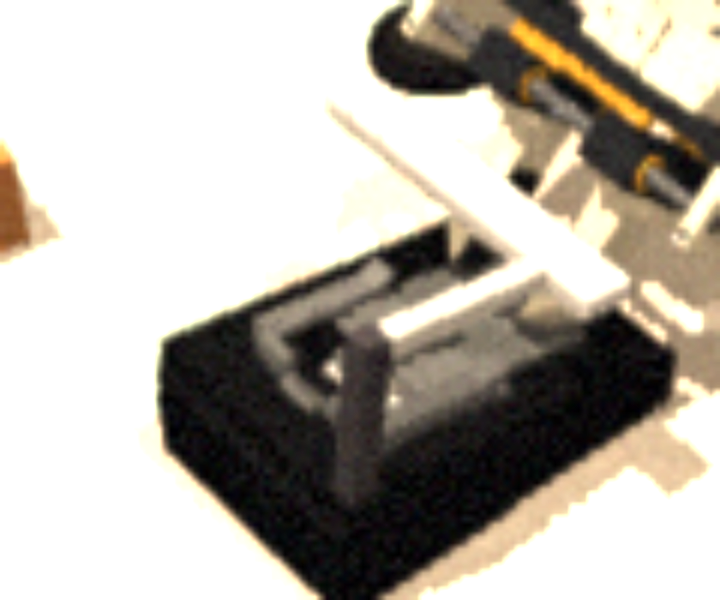

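Released; plate stays under the rails (front edge ~y 215 in the top crop). Retreat, shut the fingers, and set down behind the rib.

```bash
python3 -m creep '[{"dx":0,"dy":-0.015,"dz":0,"rx":0,"ry":0,"rz":0,"gripper":0.4},{"dx":0,"dy":-0.04,"dz":0,"rx":0,"ry":0,"rz":0,"gripper":0.4},{"dx":0,"dy":-0.048,"dz":-0.011,"rx":0,"ry":0,"rz":0,"gripper":0},{"dx":0,"dy":-0.048,"dz":-0.011,"rx":0,"ry":0,"rz":0,"gripper":0},{"dx":0,"dy":-0.048,"dz":-0.011,"rx":0,"ry":0,"rz":0,"gripper":0},{"dx":0,"dy":-0.048,"dz":-0.011,"rx":0,"ry":0,"rz":0,"gripper":0},{"dx":0,"dy":-0.048,"dz":-0.011,"rx":0,"ry":0,"rz":0,"gripper":0}]' 40
python3 - <<'E'
from plan import *
est(); Rt=tool(BR,35); go(Rt,tcp(-85,0,-1.5))
P={n:read_camera(n) for n in('top','scene')}
for n in P:
    p,d=P[n]; x=(280,380,150,250) if n=='top' else (200,320,220,320)
    cv2.imwrite(f'pics/{n}9.png',cv2.convertScaleAbs(cv2.resize(p[x[2]:x[3],x[0]:x[1],::-1],None,fx=6,fy=6),alpha=1.8))
E
```

```text
time: 10.55
tool_pos: [0.5412, -0.0584, 0.0866]
tool_rot: [-0.785, 0.002, -1.36]
contact_force: [0.5, 0.4, -0.1]
opening: -0.0
cover est x,y,underside [-84.6   0.1  32.9] rot err [-0.     0.001  0.001] F bay [ 0.5  0.2 -0.2] open -0.0 t 10.55
 d [ 0.0002  0.0279 -0.02  ] r [ 0.    -0.001 -0.001] rows>=0.5
```

View pics/top9.png

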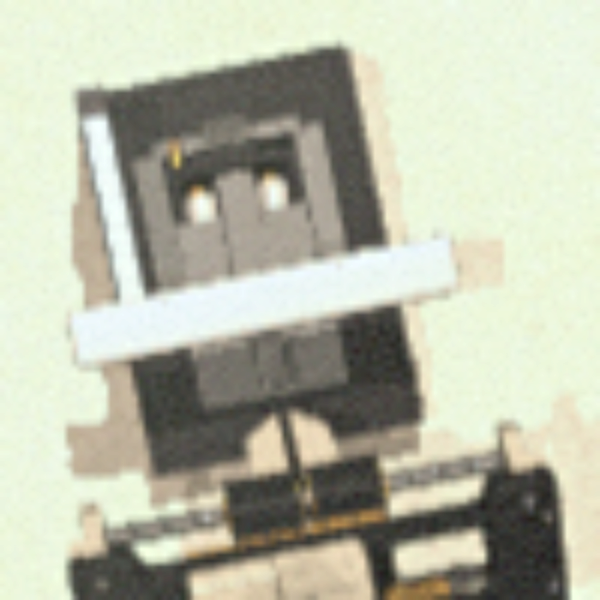

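View pics/scene9.png

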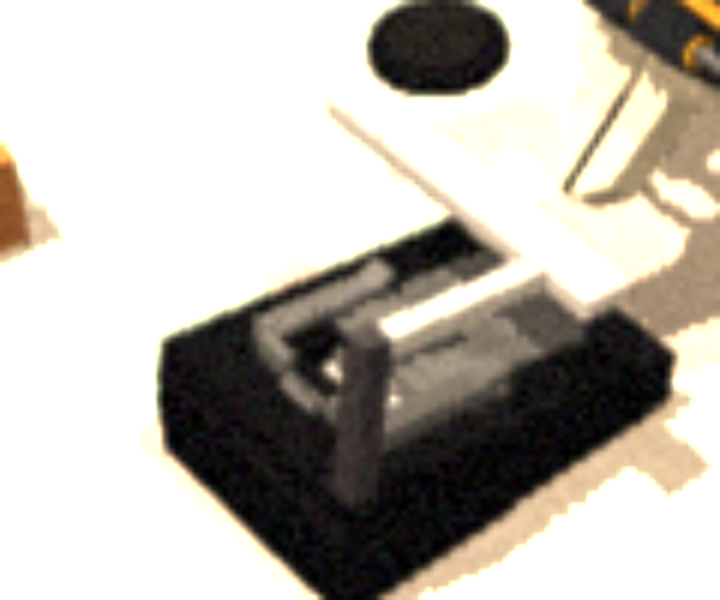

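Cover stayed in place, straight. Descend behind it and approach.

```bash
python3 -m creep '[{"dx":0,"dy":0.014,"dz":-0.01,"rx":0,"ry":0,"rz":0,"gripper":0},{"dx":0,"dy":0.0279,"dz":-0.02,"rx":0,"ry":0,"rz":0,"gripper":0},{"dx":0,"dy":0.0279,"dz":-0.02,"rx":0,"ry":0,"rz":0,"gripper":0},{"dx":0,"dy":0.0279,"dz":-0.02,"rx":0,"ry":0,"rz":0,"gripper":0}]' 40
python3 -c "from plan import *; est()"
python3 -m creep '[{"dx":0,"dy":0.0029,"dz":0.0041,"rx":0,"ry":0,"rz":0,"gripper":0},{"dx":0,"dy":0.0057,"dz":0.0082,"rx":0,"ry":0,"rz":0,"gripper":0},{"dx":0,"dy":0.0057,"dz":0.0082,"rx":0,"ry":0,"rz":0,"gripper":0}]' 40
python3 - <<'E'
from plan import *
est()
P={n:read_camera(n) for n in('top','scene')}
for n in P:
    p,d=P[n]; x=(280,380,150,250) if n=='top' else (200,320,220,320)
    cv2.imwrite(f'pics/{n}10.png',cv2.convertScaleAbs(cv2.resize(p[x[2]:x[3],x[0]:x[1],::-1],None,fx=6,fy=6),alpha=1.8))
E
```

```text
time: 11.15
tool_pos: [0.5465, -0.0572, 0.0531]
tool_rot: [-0.785, 0.002, -1.36]
contact_force: [0.4, -0.1, 0.7]
opening: 0.0004
cover est x,y,underside [-85.1   0.1  -1.1] rot err [0.    0.002 0.001] F bay [ 0.5 -0.2  0.6] open 0.0004 t 11.15
time: 11.52
tool_pos: [0.5566, -0.0552, 0.0551]
tool_rot: [-0.784, 0.001, -1.36]
contact_force: [1.0, 0.2, -0.4]
opening: 0.0002
cover est x,y,underside [-74.6  -0.1  -0.8] rot err [0.001 0.001 0.001] F bay [ 0.9 -0.  -0.5] open 0.0002 t 11.525
```

View pics/top10.png

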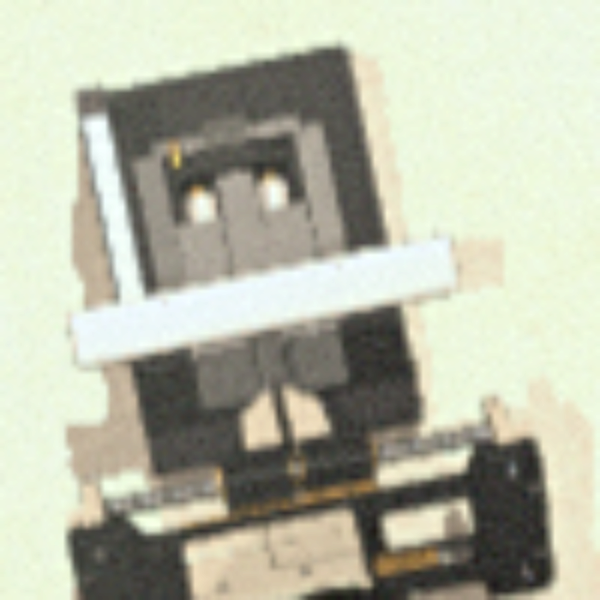

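```bash
python3 -m creep '[{"dx":0,"dy":0.0017,"dz":0.0025,"rx":0,"ry":0,"rz":0,"gripper":0},{"dx":0,"dy":0.0034,"dz":0.0049,"rx":0,"ry":0,"rz":0,"gripper":0},{"dx":0,"dy":0.0052,"dz":0.0074,"rx":0,"ry":0,"rz":0,"gripper":0},{"dx":0,"dy":0.0069,"dz":0.0098,"rx":0,"ry":0,"rz":0,"gripper":0},{"dx":0,"dy":0.0069,"dz":0.0098,"rx":0,"ry":0,"rz":0,"gripper":0}]' 40
python3 - <<'E'
from plan import *
est()
P={n:read_camera(n) for n in('top','scene')}
for n in P:
    p,d=P[n]; x=(280,380,150,250) if n=='top' else (200,320,220,320)
    cv2.imwrite(f'pics/{n}11.png',cv2.convertScaleAbs(cv2.resize(p[x[2]:x[3],x[0]:x[1],::-1],None,fx=6,fy=6),alpha=1.8))
E
```

```text
time: 12.25
tool_pos: [0.5678, -0.0527, 0.0567]
tool_rot: [-0.785, 0.002, -1.36]
contact_force: [-0.9, 0.1, 0.3]
opening: 0.0003
cover est x,y,underside [-63.    0.   -1.3] rot err [0.    0.001 0.001] F bay [-0.8  0.3  0.5] open 0.0003 t 12.25
```

View pics/top11.png

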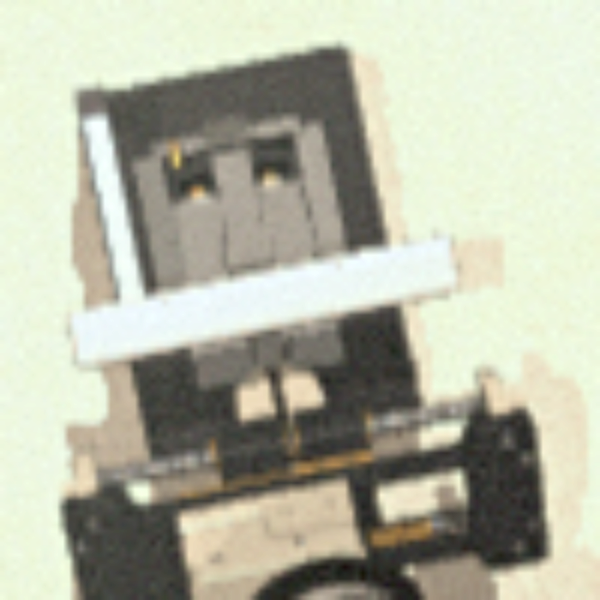

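Cover advanced about 8 mm. Keep pushing in small steps, watching force.

```bash
python3 -m creep '[{"dx":0,"dy":0.0009,"dz":0.0012,"rx":0,"ry":0,"rz":0,"gripper":0},{"dx":0,"dy":0.0017,"dz":0.0025,"rx":0,"ry":0,"rz":0,"gripper":0},{"dx":0,"dy":0.0026,"dz":0.0037,"rx":0,"ry":0,"rz":0,"gripper":0},{"dx":0,"dy":0.0034,"dz":0.0049,"rx":0,"ry":0,"rz":0,"gripper":0},{"dx":0,"dy":0.0034,"dz":0.0049,"rx":0,"ry":0,"rz":0,"gripper":0}]' 40
python3 -c "from plan import *; est()"
python3 -m creep '[{"dx":0,"dy":0.0006,"dz":0.0008,"rx":0,"ry":0,"rz":0,"gripper":0},{"dx":0,"dy":0.0012,"dz":0.0016,"rx":0,"ry":0,"rz":0,"gripper":0},{"dx":0,"dy":0.0017,"dz":0.0025,"rx":0,"ry":0,"rz":0,"gripper":0},{"dx":0,"dy":0.0017,"dz":0.0025,"rx":0,"ry":0,"rz":0,"gripper":0}]' 40
python3 -c "from plan import *; est()"
```

```text
time: 12.98
tool_pos: [0.5734, -0.0515, 0.0577]
tool_rot: [-0.785, 0.002, -1.36]
contact_force: [-0.8, 1.1, -0.3]
opening: 0.0005
cover est x,y,underside [-57.2   0.   -1.3] rot err [0.    0.001 0.001] F bay [-0.6  1.2 -0.2] open 0.0005 t 12.975
time: 13.48
tool_pos: [0.5763, -0.0509, 0.0583]
tool_rot: [-0.785, 0.002, -1.36]
contact_force: [-0.0, 0.4, -0.2]
opening: 0.0001
cover est x,y,underside [-54.3   0.   -1.3] rot err [-0.     0.002  0.001] F bay [ 0.   0.4 -0.2] open 0.0001 t 13.475
```

```bash
python3 -m creep '[{"dx":0,"dy":0.0006,"dz":0.0008,"rx":0,"ry":0,"rz":0,"gripper":0},{"dx":0,"dy":0.0012,"dz":0.0016,"rx":0,"ry":0,"rz":0,"gripper":0},{"dx":0,"dy":0.0017,"dz":0.0025,"rx":0,"ry":0,"rz":0,"gripper":0},{"dx":0,"dy":0.0017,"dz":0.0025,"rx":0,"ry":0,"rz":0,"gripper":0}]' 40
python3 -c "from plan import *; est()"
python3 -m creep '[{"dx":0,"dy":0.0006,"dz":0.0008,"rx":0,"ry":0,"rz":0,"gripper":0},{"dx":0,"dy":0.0012,"dz":0.0016,"rx":0,"ry":0,"rz":0,"gripper":0},{"dx":0,"dy":0.0012,"dz":0.0016,"rx":0,"ry":0,"rz":0,"gripper":0}]' 40
python3 -c "from plan import *; est()"
```

```text
time: 13.98
tool_pos: [0.5788, -0.0503, 0.0586]
tool_rot: [-0.786, 0.002, -1.36]
contact_force: [-4.0, -1.3, 0.7]
opening: 0.0004
cover est x,y,underside [-51.7   0.1  -1.4] rot err [-0.001  0.002  0.001] F bay [-4.  -0.5  1.5] open 0.0004 t 13.975
time: 14.35
tool_pos: [0.5802, -0.0499, 0.0586]
tool_rot: [-0.787, 0.002, -1.361]
contact_force: [-7.8, -2.3, 2.9]
opening: 0.0003
cover est x,y,underside [-50.2   0.2  -1.6] rot err [-0.002  0.002  0.001] F bay [-7.5 -0.6  4.3] open 0.0003 t 14.35
```

```bash
for i in 1; do :; done; python3 -m creep '[{"dx":0,"dy":0.0006,"dz":0.0008,"rx":0,"ry":0,"rz":0,"gripper":0},{"dx":0,"dy":0.0012,"dz":0.0016,"rx":0,"ry":0,"rz":0,"gripper":0},{"dx":0,"dy":0.0012,"dz":0.0016,"rx":0,"ry":0,"rz":0,"gripper":0}]' 40
python3 -c "from plan import *; est()"
python3 -m creep '[{"dx":0,"dy":0.0006,"dz":0.0008,"rx":0,"ry":0,"rz":0,"gripper":0},{"dx":0,"dy":0.0012,"dz":0.0016,"rx":0,"ry":0,"rz":0,"gripper":0},{"dx":0,"dy":0.0012,"dz":0.0016,"rx":0,"ry":0,"rz":0,"gripper":0}]' 40
python3 -c "from plan import *; est()"
```

```text
time: 14.72
tool_pos: [0.5817, -0.0495, 0.0588]
tool_rot: [-0.788, 0.003, -1.361]
contact_force: [-11.0, -1.8, 4.1]
opening: 0.0005
cover est x,y,underside [-48.7   0.3  -1.7] rot err [-0.003  0.002  0.001] F bay [-10.3   0.6   6. ] open 0.0005 t 14.725
time: 15.1
tool_pos: [0.5855, -0.0491, 0.06]
tool_rot: [-0.784, 0.002, -1.36]
contact_force: [0.2, 0.7, 0.0]
opening: 0.0004
cover est x,y,underside [-44.6  -0.1  -1.1] rot err [0.001 0.001 0.001] F bay [ 0.4  0.6 -0.1] open 0.0004 t 15.1
```

Force dropped to zero. Look before going on.

```bash
cat > look.py <<'E'
import sys
from plan import *
k=sys.argv[1]
P={n:read_camera(n) for n in('top','scene')}
for n in P:
    p,d=P[n]; np.savez(f'{n}_{k}.npz',p=p,d=d); x=(290,350,155,215) if n=='top' else (215,305,235,315)
    f=10 if n=='top' else 7.5
    cv2.imwrite(f'pics/{n}{k}.png',cv2.convertScaleAbs(cv2.resize(p[x[2]:x[3],x[0]:x[1],::-1],None,fx=f,fy=f,interpolation=cv2.INTER_CUBIC),alpha=2.2))
E
python3 look.py 12
```

```text
(no output)
```

View pics/top12.png

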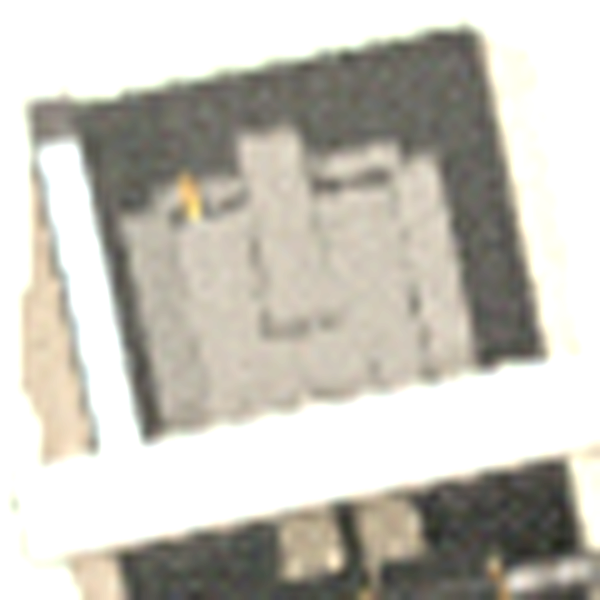

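View pics/scene12.png

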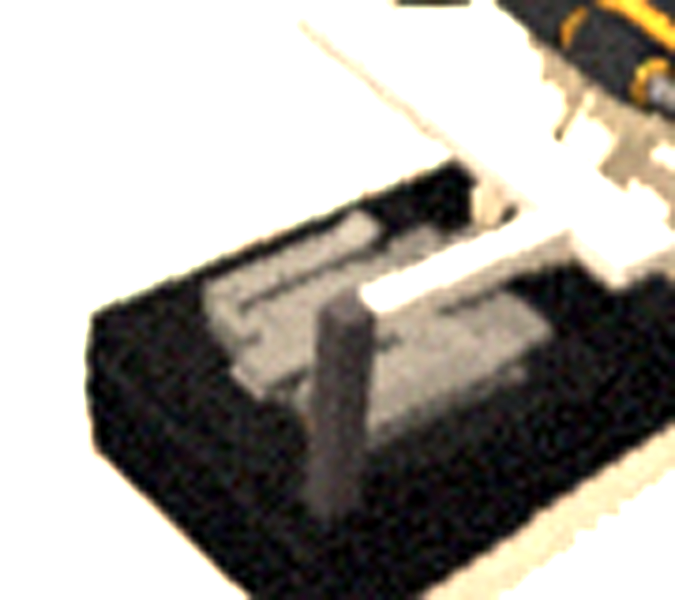

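Tongue is over the ledge; a thin dark gap remains before the stops (top crop ~(350,180)). Continue to the stops.

```bash
python3 -m creep '[{"dx":0,"dy":0.0004,"dz":0.0006,"rx":0,"ry":0,"rz":0,"gripper":0},{"dx":0,"dy":0.0009,"dz":0.0012,"rx":0,"ry":0,"rz":0,"gripper":0},{"dx":0,"dy":0.0009,"dz":0.0012,"rx":0,"ry":0,"rz":0,"gripper":0}]' 40
python3 -c "from plan import *; est()"
python3 -m creep '[{"dx":0,"dy":0.0004,"dz":0.0006,"rx":0,"ry":0,"rz":0,"gripper":0},{"dx":0,"dy":0.0009,"dz":0.0012,"rx":0,"ry":0,"rz":0,"gripper":0},{"dx":0,"dy":0.0009,"dz":0.0012,"rx":0,"ry":0,"rz":0,"gripper":0}]' 40
python3 -c "from plan import *; est()"
```

```text
time: 15.58
tool_pos: [0.5865, -0.0487, 0.0599]
tool_rot: [-0.785, 0.002, -1.36]
contact_force: [0.4, -0.5, -0.3]
opening: 0.0003
cover est x,y,underside [-43.7   0.   -1.5] rot err [0.    0.002 0.001] F bay [ 0.3 -0.5 -0.4] open 0.0003 t 15.575
time: 15.95
tool_pos: [0.5877, -0.0484, 0.06]
tool_rot: [-0.786, 0.002, -1.36]
contact_force: [-2.5, -0.4, 0.8]
opening: 0.0003
cover est x,y,underside [-42.4   0.   -1.6] rot err [-0.     0.002  0.001] F bay [-2.3  0.2  1.2] open 0.0003 t 15.95
```

```bash
python3 -m creep '[{"dx":0,"dy":0.0004,"dz":0.0006,"rx":0,"ry":0,"rz":0,"gripper":0},{"dx":0,"dy":0.0009,"dz":0.0012,"rx":0,"ry":0,"rz":0,"gripper":0},{"dx":0,"dy":0.0009,"dz":0.0012,"rx":0,"ry":0,"rz":0,"gripper":0}]' 40
python3 -c "from plan import *; est()"
python3 -m creep '[{"dx":0,"dy":0.0004,"dz":0.0006,"rx":0,"ry":0,"rz":0,"gripper":0},{"dx":0,"dy":0.0009,"dz":0.0012,"rx":0,"ry":0,"rz":0,"gripper":0},{"dx":0,"dy":0.0009,"dz":0.0012,"rx":0,"ry":0,"rz":0,"gripper":0}]' 40
python3 -c "from plan import *; est()"; python3 look.py 13
```

```text
time: 16.32
tool_pos: [0.5884, -0.0481, 0.0599]
tool_rot: [-0.787, 0.002, -1.361]
contact_force: [-7.5, -2.1, 3.6]
opening: 0.0004
cover est x,y,underside [-41.7   0.2  -1.8] rot err [-0.002  0.002  0.001] F bay [-7.1 -0.5  4.9] open 0.0004 t 16.325
time: 16.7
tool_pos: [0.5888, -0.0479, 0.0597]
tool_rot: [-0.789, 0.003, -1.361]
contact_force: [-14.0, -3.1, 6.9]
opening: 0.0002
cover est x,y,underside [-41.3   0.4  -2.1] rot err [-0.004  0.003  0.001] F bay [-12.9  -0.1   9.3] open 0.0002 t 16.7
```

View pics/top13.png

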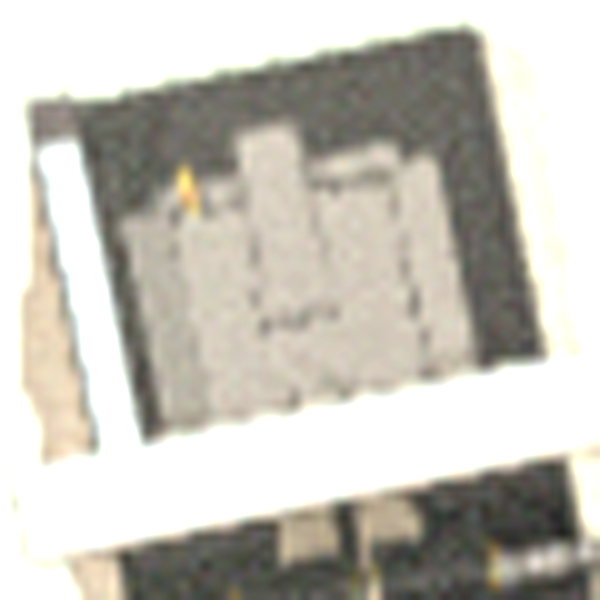

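View pics/scene13.png

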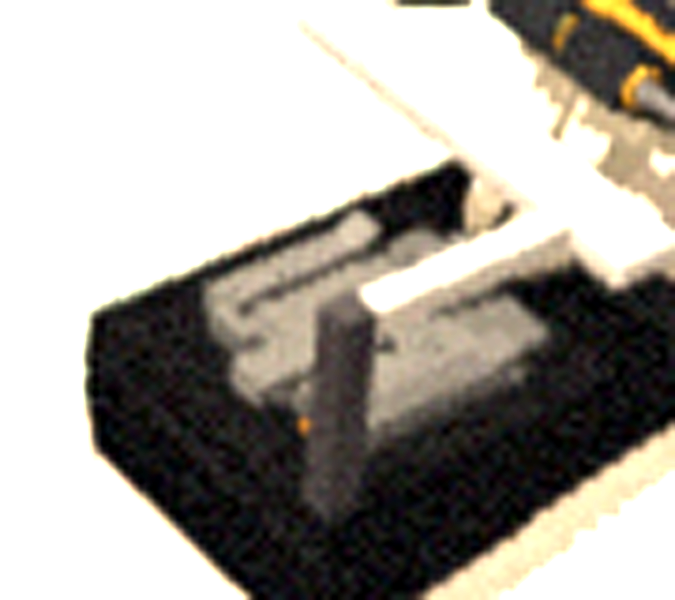

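Force now rises with little travel and the brass pin is showing behind the stop. One firmer press to about 30 N.

```bash
python3 -m creep '[{"dx":0,"dy":0.0004,"dz":0.0006,"rx":0,"ry":0,"rz":0,"gripper":0},{"dx":0,"dy":0.0009,"dz":0.0012,"rx":0,"ry":0,"rz":0,"gripper":0},{"dx":0,"dy":0.0009,"dz":0.0012,"rx":0,"ry":0,"rz":0,"gripper":0}]' 40
python3 -c "from plan import *; est()"
python3 -m creep '[{"dx":0,"dy":0.0004,"dz":0.0006,"rx":0,"ry":0,"rz":0,"gripper":0},{"dx":0,"dy":0.0009,"dz":0.0012,"rx":0,"ry":0,"rz":0,"gripper":0},{"dx":0,"dy":0.0009,"dz":0.0012,"rx":0,"ry":0,"rz":0,"gripper":0}]' 40
python3 -c "from plan import *; est()"; python3 look.py 14
```

```text
time: 17.18
tool_pos: [0.5892, -0.0477, 0.0595]
tool_rot: [-0.791, 0.003, -1.362]
contact_force: [-21.1, -5.1, 10.4]
opening: 0.0002
cover est x,y,underside [-40.9   0.4  -2.4] rot err [-0.006  0.004  0.001] F bay [-19.6  -0.5  14. ] open 0.0002 t 17.175
time: 17.55
tool_pos: [0.5895, -0.0476, 0.0592]
tool_rot: [-0.793, 0.003, -1.363]
contact_force: [-27.3, -7.6, 13.4]
opening: 0.0006
cover est x,y,underside [-40.6   0.5  -2.7] rot err [-0.008  0.005  0.   ] F bay [-25.6  -1.8  18.1] open 0.0006 t 17.55
```

View pics/top14.png

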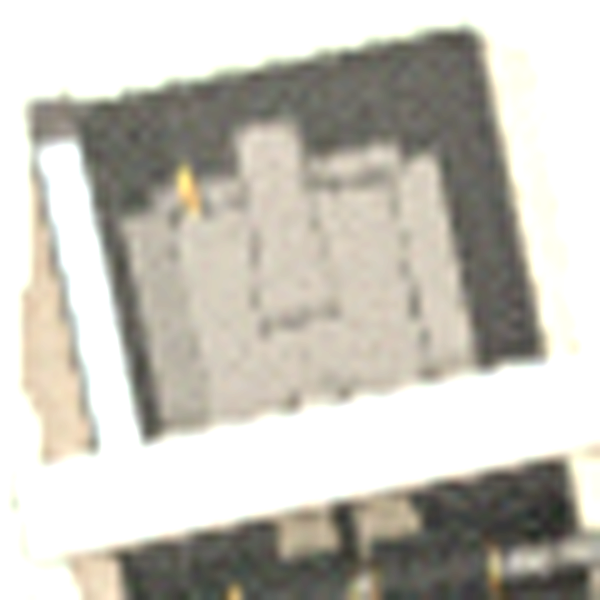

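Steady firm contact at 26 N with only 0.3 mm movement per 1.5 mm commanded. Back off and verify tongue height and pin.

```bash
python3 -m creep '[{"dx":0,"dy":-0.003,"dz":-0.004,"rx":0,"ry":0,"rz":0,"gripper":0},{"dx":0,"dy":-0.0115,"dz":-0.0164,"rx":0,"ry":0,"rz":0,"gripper":0},{"dx":0,"dy":-0.04,"dz":-0.0164,"rx":0,"ry":0,"rz":0,"gripper":0},{"dx":0,"dy":-0.08,"dz":-0.03,"rx":0,"ry":0,"rz":0,"gripper":0},{"dx":0,"dy":-0.08,"dz":-0.03,"rx":0,"ry":0,"rz":0,"gripper":0}]' 40
python3 look.py 15
python3 - <<'E'
from plan import *
est()
D=[read_camera('top')[1] for _ in range(12)]
S=[read_camera('scene')[1] for _ in range(12)]
np.savez('avg.npz',top=np.nanmean(np.where(np.array(D)>0,D,np.nan),0),scene=np.nanmean(np.where(np.array(S)>0,S,np.nan),0))
A=np.load('avg.npz')
for n in('top','scene'):
    P=cloud(n,A[n]); B=(BR.inv().apply((P-BO).reshape(-1,3))*1000).reshape(P.shape)
    def z(x0,x1,y0,y1):
        m=(B[...,0]>x0)&(B[...,0]<x1)&(B[...,1]>y0)&(B[...,1]<y1)&(abs(B[...,2])<30); return np.round(np.nanmean(B[m][:,2]),1),m.sum()
    print(n)
    for nm,b in dict(tip=(52,61,-5,5),tong_mid=(42,50,-5,5),tong_root=(28,38,-5,5),plateL=(5,35,14,24),plateR=(5,35,-24,-14),baseback=(65,75,-40,30),apron=(-80,-60,-50,-40),stopR=(44,48,-25,-14),stopL=(44,48,14,18)).items(): print(nm,z(*b))
E
```

```text
time: 18.27
tool_pos: [0.5166, -0.0639, 0.0972]
tool_rot: [-0.785, 0.001, -1.361]
contact_force: [-0.0, -0.4, 0.5]
opening: 0.0006
cover est x,y,underside [-106.1   -0.7   47. ] rot err [ 0.001  0.001 -0.   ] F bay [ 0.5 -0.1  0. ] open 0.0002 t 18.375
top
tip (np.float64(7.3), np.int64(12))
tong_mid (np.float64(8.9), np.int64(12))
tong_root (np.float64(8.5), np.int64(15))
plateL (np.float64(3.0), np.int64(47))
plateR (np.float64(3.1), np.int64(46))
baseback (np.float64(-0.9), np.int64(106))
apron (np.float64(-1.1), np.int64(29))
stopR (np.float64(8.0), np.int64(7))
stopL (np.float64(7.8), np.int64(4))
scene
tip (np.float64(9.9), np.int64(15))
tong_mid (np.float64(9.2), np.int64(13))
tong_root (np.float64(11.3), np.int64(2))
plateL (np.float64(5.5), np.int64(24))
plateR (np.float64(5.4), np.int64(24))
baseback (np.float64(1.5), np.int64(90))
apron (np.float64(1.3), np.int64(8))
stopR (np.float64(8.9), np.int64(4))
stopL (np.float64(nan), np.int64(0))<stdin>:10: RuntimeWarning: Mean of empty slice
```

View pics/top15.png

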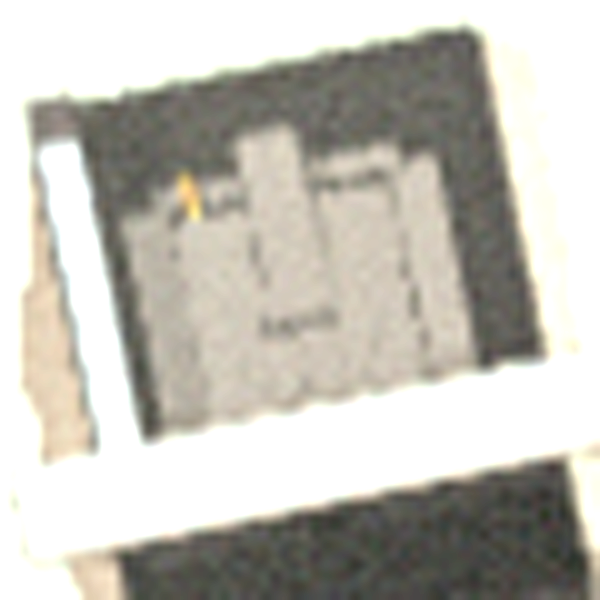

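View pics/scene15.png

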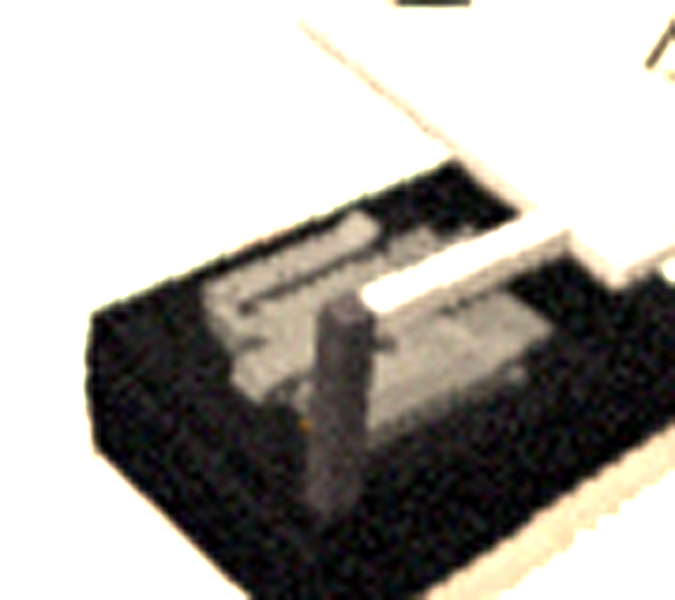

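```bash
python3 - <<'E'
from plan import *
def prof(B,lab):
    o=[]
    for x0 in range(20,82,6):
        m=(B[...,0]>x0)&(B[...,0]<x0+6)&(abs(B[...,1])<6)&(abs(B[...,2])<40); o.append((x0+3,round(float(np.nanmean(B[m][:,2])),1),int(m.sum())))
    m=(B[...,0]>25)&(B[...,0]<55)&(abs(B[...,1])>13)&(abs(B[...,1])<26)&(abs(B[...,2])<40)
    print(lab,'plate',round(float(np.nanmean(B[m][:,2])),1),o)
P=cloud('top',np.load('top0.npz')['d']); prof((CR.inv().apply((P-CO).reshape(-1,3))*1000).reshape(P.shape),'table')
A=np.load('avg.npz')
for n in('top','scene'):
    P=cloud(n,A[n]); B=(BR.inv().apply((P-BO).reshape(-1,3))*1000).reshape(P.shape); B[...,0]+=20; prof(B,'home '+n)
P=cloud('scene',np.load('scene0.npz')['d']); prof((CR.inv().apply((P-CO).reshape(-1,3))*1000).reshape(P.shape),'table scene')
E
```

```text
table plate 3.3 [(23, 4.3, 10), (29, 4.4, 11), (35, 8.4, 10), (41, 8.7, 11), (47, 7.8, 10), (53, 7.3, 9), (59, 10.5, 10), (65, 9.7, 10), (71, 8.2, 11), (77, 7.2, 12), (83, -0.0, 8)]
home top plate 3.1 [(23, 3.3, 12), (29, 4.9, 10), (35, 9.1, 12), (41, 8.8, 10), (47, 8.7, 12), (53, 8.2, 11), (59, 8.6, 11), (65, 8.8, 11), (71, 8.6, 11), (77, 8.0, 10), (83, -1.0, 9)]
home scene plate 5.4 [(23, 5.9, 3), (29, 5.2, 2), (35, nan, 0), (41, nan, 0), (47, nan, 0), (53, 11.3, 1), (59, 10.2, 9), (65, 8.6, 10), (71, 10.1, 13), (77, 10.9, 10), (83, 4.6, 18)]
table scene plate 6.5 [(23, 6.5, 5), (29, 8.7, 3), (35, 9.8, 5), (41, 11.1, 8), (47, 7.3, 5), (53, 10.7, 7), (59, 10.0, 7), (65, 8.6, 9), (71, 7.2, 8), (77, 5.3, 7), (83, 6.7, 8)]<stdin>:5: RuntimeWarning: Mean of empty slice
```

```bash
python3 - <<'E'
from plan import *
def an(p,lab):
    p=p.astype(float); x0,x1,y0,y1=300,318,165,182
    s=p[y0:y1,x0:x1]; yel=np.clip(s[...,0]-s[...,2]-12,0,None)
    v,u=np.mgrid[y0:y1,x0:x1]
    w=yel/yel.sum(); print(lab,'sum',yel.sum().round(),'centroid',(w*u).sum().round(2),(w*v).sum().round(2), yel.max(1).round().astype(int).tolist())
for f in ('top0','top5','top_12','top_13','top_14','top_15'): an(np.load(f+'.npz')['p'],f)
fr=[np.load(f+'.npz')['p'] for f in ('top5','top_12','top_14','top_15')]
cv2.imwrite('pics/cmp.png',np.concatenate([np.concatenate([cv2.convertScaleAbs(cv2.resize(q[160:190,298:338,::-1],None,fx=9,fy=9,interpolation=cv2.INTER_CUBIC),alpha=1.8) for q in fr[i:i+2]],1) for i in(0,2)],0))
E
```

```text
top0 sum 308.0 centroid 309.56 176.44 [0, 0, 0, 0, 0, 0, 0, 0, 10, 30, 41, 49, 40, 0, 0, 2, 28]
top5 sum 331.0 centroid 309.52 176.46 [0, 0, 0, 0, 0, 0, 0, 0, 10, 29, 44, 54, 41, 1, 0, 2, 31]
top_12 sum 251.0 centroid 308.95 174.2 [0, 0, 0, 2, 1, 1, 2, 11, 34, 36, 43, 30, 1, 1, 0, 1, 0]
top_13 sum 280.0 centroid 308.39 173.62 [0, 0, 0, 0, 2, 0, 10, 39, 48, 38, 32, 15, 0, 1, 2, 1, 0]
top_14 sum 266.0 centroid 308.39 173.61 [0, 0, 0, 0, 0, 1, 9, 35, 50, 39, 34, 15, 0, 0, 0, 0, 0]
top_15 sum 254.0 centroid 308.59 174.24 [0, 0, 0, 0, 0, 1, 0, 19, 40, 34, 41, 32, 0, 1, 1, 1, 1]
```

View pics/cmp.png

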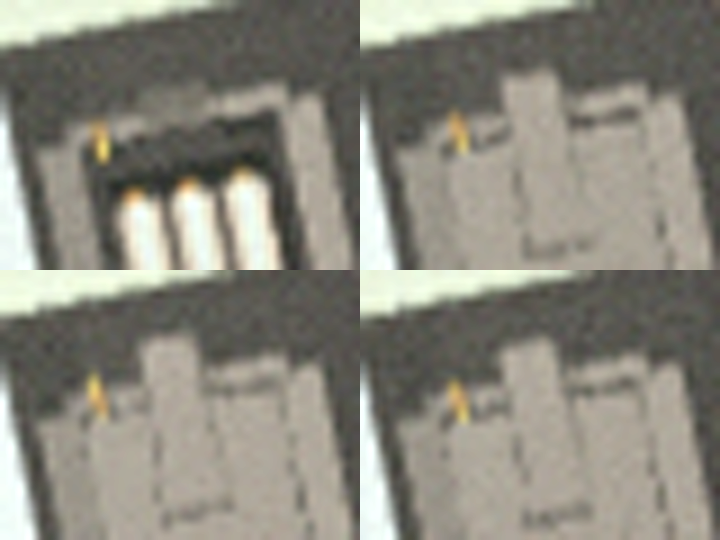

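Tongue top is flat (8 mm vs ~9 nearer its root), so the barb is down; pin seems pressed ~2–2.7 mm. Average more frames to confirm that it's stable.

```bash
python3 - <<'E'
from plan import *
def prof(p):
    s=p[160:182,303:314].astype(float); y=np.clip(s[...,0]-s[...,2]-10,0,None); return y.max(1)
fr=[read_camera('top')[0] for _ in range(20)]
m=np.mean([prof(f) for f in fr[:10]],0); m2=np.mean([prof(f) for f in fr[10:]],0)
free=(prof(np.load('top0.npz')['p'])+prof(np.load('top5.npz')['p']))/2
full=(prof(np.load('top_13.npz')['p'])+prof(np.load('top_14.npz')['p']))/2
def ends(y,th=22):
    y=y[:20]; k=np.nonzero(y>th)[0]; a,b=k[0],k[-1]
    return round(a-(y[a]-th)/(y[a]-y[a-1]),2),round(b+(y[b]-th)/(y[b]-y[b+1]),2)
for l,y in(('free',free),('full',full),('now',m),('now2',m2)): print(l,ends(y),y[5:20].round().astype(int))
est()
# expected pixel shift per mm along bay x
u=proj('top',BO+BR.apply(np.array([[44,22,3],[48,22,3]])/1000)); print((u[1]-u[0]))
E
```

```text
free (np.float64(13.51), np.float64(17.51)) [ 0  0  0  0  0  0  0  0 12 32 44 54 42  2  0]
full (np.float64(11.38), np.float64(15.72)) [ 0  0  0  0  0  0 12 39 51 40 35 17  2  2  3]
now (np.float64(12.09), np.float64(16.36)) [ 0  0  0  0  0  0  0 20 42 38 44 32  3  2  2]
now2 (np.float64(12.11), np.float64(16.36)) [ 0  0  0  0  0  0  0 19 42 39 44 32  3  2  2]
cover est x,y,underside [-106.7   -0.    46.6] rot err [-0.     0.002  0.001] F bay [-0.4  0.8 -0.7] open 0.0004 t 20.575
[-0.3034473  -1.53782189]
```

```bash
python3 - <<'E'
from plan import *
p,d=read_camera('scene'); cv2.imwrite('pics/fin.png',p[:,:,::-1])
E
```

```text
(no output)
```

View pics/fin.png

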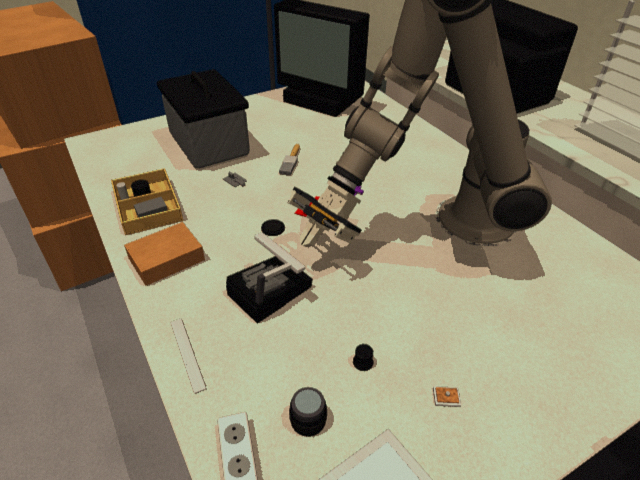

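Loupe (364,357), cap (273,228), lens (308,410) and tripod plate (447,397) are all at their starting pixels; the hand is clear of the lamp and the cover.

```bash
python3 -c "from cell import robot; print(robot.hand_in())"
```

```text
the job is handed in; nothing more can be done
None
```

I fitted the cover and handed the job in at about 21 s; no verdict was reported. I gripped the larger grey cover by its rib with the hand tilted. I slid it tongue first under both rails and let go with it still 30 mm or so short of home. Then I pushed it the rest of the way with shut fingers against the rib's rear face.

**The push:**
- The resistance rose to at least 10 N as the barb climbed the ledge, then fell to zero as the barb went over it.
- The cover then met the stops firmly, and I pressed to about 26 N along the slope, well under the 90 N limit.

**Last checks:**
- **Tongue:** it lies flat again, with the top of its tip about 8 mm above the deck, as when relaxed on the table.
- **Interlock pin:** after I let go, the cover came back about 1.8 mm from the stops and then stayed still. The pin reads roughly 2.2–3.5 mm pressed, above the 1.5 mm needed. That estimate is coarse: the image suggested about 5 mm at full press, against the pin's real 4 mm.
- **Surroundings:** the hand is clear of everything. The loupe, lens cap, lens and tripod plate are at their starting positions in the picture.

**One disagreement:** the climb from first resistance to the click measured about 7 mm, shorter than the 11–13 mm the description implies. The force drop, the pin and the tongue height all point to it having clicked.

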